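# Strip the lifting keys from a stone sample and recover the dropped spacers

## Task

Strip this stone sample of its lifting hardware: work every jammed steel key loose by rocking it from side to side in its slot, draw it out and put it in the tray; fish out every steel spacer that has been dropped under the pallet with the flat hooked bar and put it in the tray too. Finish with the bar lying flat on its rubber mat again, and leave the bottle, the stone fragment and the brush where they are.

Things in the scene. Friction and masses are not known exactly. Their poses are not given: they have to be found in the camera images.
- stand: Low wooden pallet with a brown stone on it, fixed. Origin on the bench under its centre, z up. Deck 300 (x) by 190 (y) mm, underside 45, top 60 mm above the bench, on four 25 mm square corner feet flush with the deck's corners. Below it is open on all sides (250 mm clear between feet on its +y side, which faces the middle of the bench).
- stone_top (a point): Centre of the stone's top, 120 mm above the bench; axes as the stand. Stone 240 (x) by 120 (y) mm. In its top a row of three slots at x = -75, 0, +75 mm, y = 0, each 46 mm deep, 17 wide (x), 54 long (y); the lowest 14 mm is a pocket 17 by 16 mm for a key's foot. A slot may be without a key.
- tray_in (a point): Open aluminium tray for the hardware, fixed, outside 200 x 200 x 35 mm, walls and floor 4 mm. The point is the centre of its inner floor; x and y run along its sides, z up.
- mat_mid (a point): Thin black rubber tool mat lying flush on the bench, 380 (x) by 140 (y) mm; practically no height, things slide over it freely. The point is its centre.
- bar_grip (a point): Flat hooked drag bar, 0.16 kg. The point is the centre of its wooden handle, 95 (x) x 22 (y) x 26 (z) mm, 13 mm above the bar's underside. x runs to the hooked end, z up. A steel strip 14 mm wide, 6 mm thick, level with the underside, runs from it to x = 250 mm; there a cross toe, 8 mm thick (x), 14 mm high, reaches 60 mm to the +y side only. Grip the handle across its width.
- bar_end (a point): Hooked end of the drag bar: on the strip's centre line at the toe, 250 mm along x from the handle's centre, 7 mm above the underside. Axes as bar_grip.
- key0_mid (a point): Steel lifting key, 100 mm long, 0.16 kg, jammed upright in the slot at stone x = -75 mm, foot 74 mm above the bench (may be absent). The point is on its axis 50 mm from the foot; z along the key to its head. 14 mm thick in x. Width in y: foot 14 (0-17 mm up), shoulder 26 (17-25 up), neck 14 (25-60 up), grip head 24 (60-100 up).
- key1_mid (a point): Steel lifting key, 100 mm long, 0.16 kg, jammed upright in the slot at stone x = 0 mm, foot 74 mm above the bench (may be absent). The point is on its axis 50 mm from the foot; z along the key to its head. 14 mm thick in x. Width in y: foot 14 (0-17 mm up), shoulder 26 (17-25 up), neck 14 (25-60 up), grip head 24 (60-100 up).
- key2_mid (a point): Steel lifting key, 100 mm long, 0.16 kg, jammed upright in the slot at stone x = 75 mm, foot 74 mm above the bench (may be absent). The point is on its axis 50 mm from the foot; z along the key to its head. 14 mm thick in x. Width in y: foot 14 (0-17 mm up), shoulder 26 (17-25 up), neck 14 (25-60 up), grip head 24 (60-100 up).
- packer0p (a joint): Hardwood packer on the +y side of key 0's neck, 31 to 44 mm above its foot. Value: metres pushed outward from the neck (0 to 0.009). Its grip is stiff, about 10 N, and it stays where pushed. Overhangs the key's shoulder until pushed 0.006 out: a straight pull stops dead after 6 mm. Rocking the key 0.2 rad about its foot to this side pushes it out.
- packer0m (a joint): Hardwood packer on the -y side of key 0's neck, 31 to 44 mm above its foot. Value: metres pushed outward from the neck (0 to 0.009). Its grip is stiff, about 10 N, and it stays where pushed. Overhangs the key's shoulder until pushed 0.006 out: a straight pull stops dead after 6 mm. Rocking the key 0.2 rad about its foot to this side pushes it out.
- packer1p (a joint): Hardwood packer on the +y side of key 1's neck, 31 to 44 mm above its foot. Value: metres pushed outward from the neck (0 to 0.009). Its grip is stiff, about 10 N, and it stays where pushed. Overhangs the key's shoulder until pushed 0.006 out: a straight pull stops dead after 6 mm. Rocking the key 0.2 rad about its foot to this side pushes it out.
- packer1m (a joint): Hardwood packer on the -y side of key 1's neck, 31 to 44 mm above its foot. Value: metres pushed outward from the neck (0 to 0.009). Its grip is stiff, about 10 N, and it stays where pushed. Overhangs the key's shoulder until pushed 0.006 out: a straight pull stops dead after 6 mm. Rocking the key 0.2 rad about its foot to this side pushes it out.
- packer2p (a joint): Hardwood packer on the +y side of key 2's neck, 31 to 44 mm above its foot. Value: metres pushed outward from the neck (0 to 0.009). Its grip is stiff, about 10 N, and it stays where pushed. Overhangs the key's shoulder until pushed 0.006 out: a straight pull stops dead after 6 mm. Rocking the key 0.2 rad about its foot to this side pushes it out.
- packer2m (a joint): Hardwood packer on the -y side of key 2's neck, 31 to 44 mm above its foot. Value: metres pushed outward from the neck (0 to 0.009). Its grip is stiff, about 10 N, and it stays where pushed. Overhangs the key's shoulder until pushed 0.006 out: a straight pull stops dead after 6 mm. Rocking the key 0.2 rad about its foot to this side pushes it out.
- spacer0_mid (a point): Steel spacer disc, 30 mm across, 10 mm thick, 50 g (may be absent), dropped under the pallet, lying flat on the bench. The point is its centre; all spacers are alike.
- spacer1_mid (a point): Steel spacer disc, 30 mm across, 10 mm thick, 50 g (may be absent), dropped under the pallet, lying flat on the bench. The point is its centre; all spacers are alike.
- spacer2_mid (a point): Steel spacer disc, 30 mm across, 10 mm thick, 50 g (may be absent), dropped under the pallet, lying flat on the bench. The point is its centre; all spacers are alike.
- bottle: White plastic bottle with a blue cap, 72 mm across, 170 mm high, standing. A bystander. Origin at the centre of its underside.
- fragment: Pale stone fragment, 90 x 70 x 35 mm. A bystander. Origin at the centre of its underside.
- brush: Wood-handled brush lying on the bench. A bystander. Origin underneath it.
Not all that is in view belongs to the job. What is shaped like the part that bears key2_mid but blue or green is not meant.

How it is judged:
By the outcome, as a careful person would: the job done as asked, in the order asked, and still so for the second after the job is handed in, with the robot touching nothing.
Of key0, key1, key2 only 2 to 3 are there at a start; the rules pass over those that are not, and their reading is None.
Of spacer0, spacer1, spacer2 only 2 to 3 are there at a start; the rules pass over those that are not, and their reading is None.
At some moment in a run one of bar, spacer0, spacer1, spacer2 may be knocked a few centimetres aside while the robot is not near it.
Once in a run the grip may slacken for a moment while it holds something.
It also fails if it takes over 210 s, if anything falls off the work surface, if the arm or the gripper's body presses on something with over 40 N, if the wrist force passes 120 N, or if a joint passes its speed limit or range.

## Robot

A 6-joint arm with a two-finger parallel gripper is mounted at the origin on the work surface. World frame = base frame: x ahead of the robot, y to its left, z up, the work surface at z = 0. Lengths are in mm, angles in rad, forces in N, time in s.
With the tool pointing down it reaches from about 350 to 925 mm from the base axis. Payload 6.4 kg.
Tool frame: the origin (TCP) lies midway between the tips of the shut fingers; the grasp point (between the pads) lies behind it (robot.grip_point_offset is the z of the grasp point in the tool frame, in mm); z points along the fingers, y is the direction in which the jaws open and shut (so a half turn about z gives the same grasp; the last joint's range is limited). The gripper opens to 85 mm and grips with 20 to 120 N. Pads are 22 mm wide; open, the fingers measure 114 mm over their backs; the gripper's body (76 mm by 85 mm) begins 54 mm behind the grasp point. The pads swing forward as they close: fully open they stand 13 mm farther back than shut.
Start: joints at [-1.363, 0.245, 1.558, -0, 1.339, -0.174], TCP at [242.19, -603.206, 209.99] pointing down, gripper open.
Joint ranges: [-3.13, 3.13], [-1.02, 2.26], [0.13, 2.54], [-0.95, 4.09], [0.21, 2.88], [-2.74, 2.74]. Speed limits (rad/s): [2.57, 2.57, 3.14, 3.14, 3.14, 3.14].

## Interface

Orientations are given as a 3x3 rotation matrix whose columns are the frame's x, y, z axes.
In Python, from bench import robot gives the robot as it stands.
- The arm moves only by the shell command python3 -m inch 'ROWS' [FORCE]. ROWS is JSON, a list of rows, each a list of 3 entries, a list of its own where there are three numbers: the finger opening in m, from 0 to 0.0854, then the shift along the tool's x, y, z in m, then the turn, a rotation vector about the tool's x, y, z in rad. A call has 1 to 8 rows; each row is the pose to reach, as a shift and turn from the pose commanded when the call began, along the tool's axes at that moment; what a row does not reach only later rows make up. A row lasts 1/8 s, in which the tool goes at most 62.5 mm and 10.7 degrees, less where a joint would pass 70% of its speed; a pose out of reach is approached as far as the arm can. A call with a gripper value outside its range is refused whole. The fingers move at their own pace and stop on an object; FORCE is the grip in N (left out, the last holds). Time passes only in rows, so rows that repeat a pose let the fingers close. It gives the time, the measured TCP pose, the force and the opening at its end, in the units of the state.
- robot.observe(): the state, without advancing time (a new reading comes with each control period).
- robot.camera(name): name is "scene" or "top" or "wrist"; returns a dict with "color" (400x640x3 uint8, red, green, blue), "vfov" (degrees; the focal length in pixels is half the picture's height over the tangent of half this angle, whatever the lens; pixels are square), "cx", "cy" (the principal point, pixels), "R" (3x3) and "t" (3): a world point X has camera coordinates R X + t. Camera axes: x right, y down, z forward; pixel columns grow to the right and rows downward; lengths in mm; the calibration is good to about 2 mm. The wrist camera is an equidistant fisheye: a pixel r from the principal point sees the ray r / f radians off the axis. A picture is of the moment at which its call begins. There is no depth.
- robot.job_done(): hands the job in, once; it reports no verdict.
The state is a dict: "t": time; "qpos": joint angles; "joint_velocities": joint speeds; "joint_torque": joint torques, N m; "ee_pos": TCP position; "ee_rot": TCP orientation; "wrist_force": force on the tool from outside, world axes, zero at the start; "wrist_torque": the same for the moment, N m; "gripper_width": opening from 0.0 (shut) to 1.0 (fully open).
Only numpy, scipy, OpenCV 4.12 (cv2) and the standard library are available. Lean on these libraries where they do the work, as an engineer would, in place of code of your own. Each camera call takes 0.05 s, during which the arm holds its last target.

## Working session

There is one attempt and no reset: what is moved stays moved. The work goes in short steps, Python scripts to look and compute and a shell command to move; the robot and the scene stay as the last step left them, time stands still between calls to the robot, and variables do not carry over. Pictures are saved under pics/ and viewed, and the job is handed in when it is done.

```bash
ls; mkdir -p pics
cat > look.py <<'E'
import sys,cv2
from bench import robot
for n in sys.argv[2:]:
    c=robot.camera(n); cv2.imwrite(f"pics/{sys.argv[1]}_{n}.png",c["color"][:,:,::-1])
    print(n,c["vfov"],c["cx"],c["cy"],c["R"],c["t"])
o=robot.observe(); print(o["t"],o["ee_pos"],o["ee_rot"],o["gripper_width"],robot.grip_point_offset)
E
python3 look.py a scene top wrist
```

```text
pics
scene 52.627751704722755 320.848316633375 200.08193813681993 [[ 0.84518881  0.53443422  0.00599449]
 [ 0.39694988 -0.62017286 -0.67662132]
 [-0.35789197  0.57425228 -0.73630677]] [-473.75658924 -159.07743521 1328.66151443]
top 57.934788123548756 319.70243407221955 192.19404254829283 [[-0.02777312 -0.99957005  0.00940004]
 [-0.99178697  0.02637994 -0.1251507 ]
 [ 0.12484892 -0.01279867 -0.99209321]] [  -8.88426561  559.80790571 1254.04999055]
wrist 65.70646984690485 326.14185541167944 200.3126147639143 [[ 3.73689712e-01 -9.27553489e-01  7.24293462e-04]
 [-8.87247608e-01 -3.57223507e-01  2.91861350e-01]
 [-2.70458279e-01 -1.09708212e-01 -9.56460364e-01]] [-650.7535832   -38.15670486  376.72600609]
0.15 [ 242.10581274 -602.73943516  209.14095271] [[ 9.27981864e-01  3.72625219e-01 -3.25374221e-04]
 [ 3.72625280e-01 -9.27980731e-01  1.47119426e-03]
 [ 2.46263076e-04 -1.48648425e-03 -9.99998865e-01]] 0.9966751695183578 -18.700000000000003
```

View pics/a_scene.png

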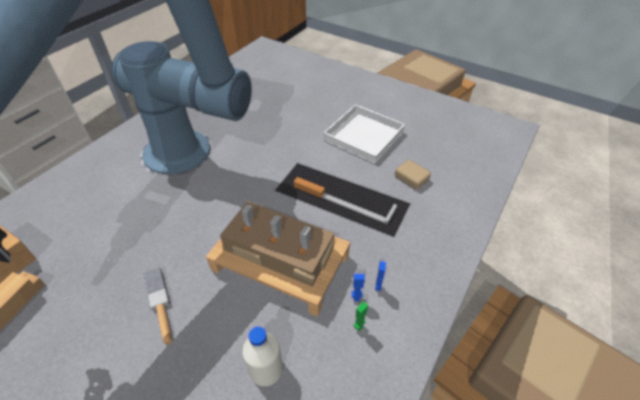

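View pics/a_top.png

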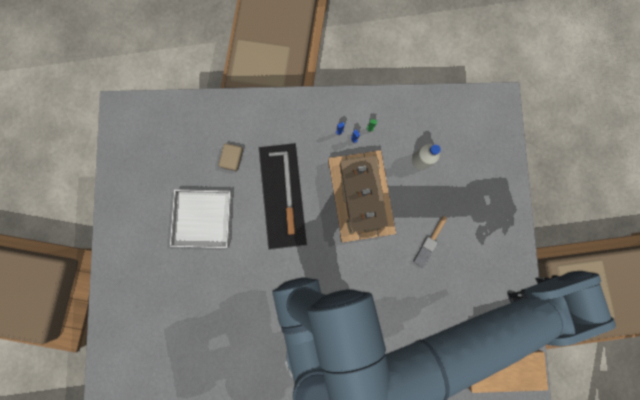

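View pics/a_wrist.png

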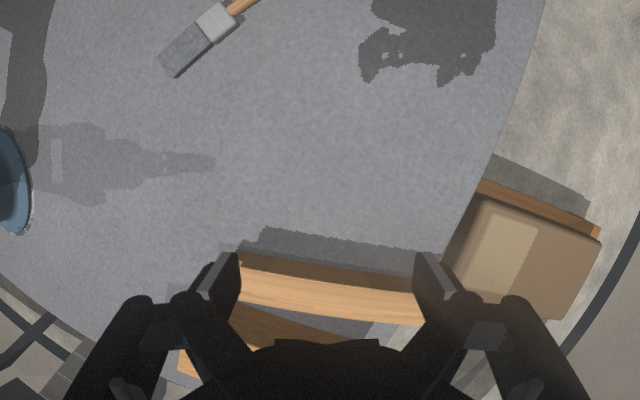

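```bash
cat > lib.py <<'E'
import numpy as np,cv2,json
from bench import robot
def foc(c): return 200/np.tan(np.radians(c["vfov"])/2)
def ray(c,u,v,fish=False):
    f=foc(c);x,y=u-c["cx"],v-c["cy"]
    if fish:
        r=np.hypot(x,y);th=r/f;d=np.array([x/r*np.sin(th),y/r*np.sin(th),np.cos(th)]) if r>0 else np.array([0,0,1.])
    else: d=np.array([x/f,y/f,1.])
    R=np.array(c["R"]);t=np.array(c["t"])
    return -R.T@t,R.T@d
def onz(c,u,v,z,fish=False):
    o,d=ray(c,u,v,fish);return o+d*(z-o[2])/d[2]
def tri(c1,p1,f1,c2,p2,f2):
    o1,d1=ray(c1,*p1,f1);o2,d2=ray(c2,*p2,f2);d1/=np.linalg.norm(d1);d2/=np.linalg.norm(d2)
    A=np.array([d1,-d2]).T;s=np.linalg.lstsq(A,o2-o1,rcond=None)[0]
    a=o1+s[0]*d1;b=o2+s[1]*d2;return (a+b)/2,np.linalg.norm(a-b)
def proj(c,X,fish=False):
    p=np.array(c["R"])@np.array(X)+np.array(c["t"]);f=foc(c)
    if fish:
        r=np.hypot(p[0],p[1]);th=np.arctan2(r,p[2]);return c["cx"]+f*th*p[0]/r,c["cy"]+f*th*p[1]/r
    return c["cx"]+f*p[0]/p[2],c["cy"]+f*p[1]/p[2]
def crop(c,x0,y0,x1,y1,name,s=None):
    im=c["color"][y0:y1,x0:x1,::-1];s=s or min(800/(x1-x0),600/(y1-y0))
    cv2.imwrite("pics/"+name,cv2.resize(im,None,fx=s,fy=s,interpolation=cv2.INTER_CUBIC));print("scale",s)
E
python3 - <<'E'
from lib import *
c=robot.camera("top");crop(c,160,110,460,260,"b1.png")
import pickle;pickle.dump({k:c[k] for k in c},open("top.pkl","wb"))
s=robot.camera("scene");crop(s,200,190,420,340,"b2.png");pickle.dump(s,open("scene.pkl","wb"))
E
```

```text
scale 2.6666666666666665
scale 3.6363636363636362
```

View pics/b1.png

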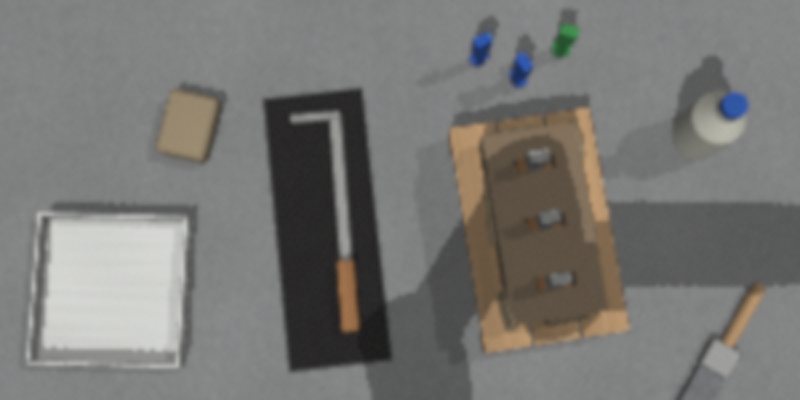

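View pics/b2.png

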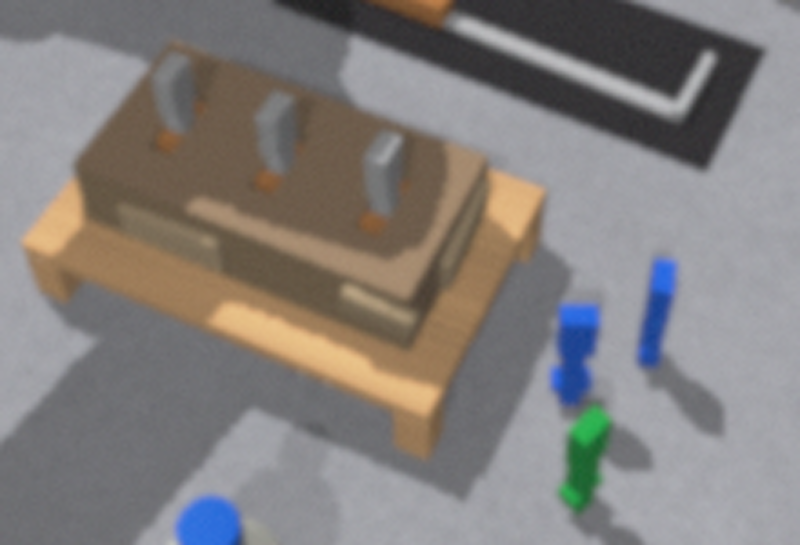

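```bash
cat > m1.py <<'E'
from lib import *;import pickle
c=pickle.load(open("top.pkl","rb"))
P=lambda u,v,z:onz(c,160+u/2.6667-.3,110+v/2.6667-.3,z)
np.set_printoptions(precision=1,suppress=True)
st=[P(*p,60) for p in [(450,128),(590,107),(630,330),(485,353)]]
print("stand",np.array(st),np.mean(st,0)); e=st[0]-st[3]+st[1]-st[2];print("yaw",np.arctan2(e[1],e[0]),[np.linalg.norm(st[i]-st[i-1]) for i in range(4)])
for n,p in zip("210",[(540,157),(550,217),(561,279)]): print("key",n,P(*p,174))
m=[P(*p,0) for p in [(264,99),(361,89),(391,360),(290,370)]];print("mat",np.array(m),np.mean(m,0));e=m[0]-m[3]+m[1]-m[2];print(np.arctan2(e[1],e[0]))
t=[P(*p,35) for p in [(37,213),(190,213),(182,367),(27,364)]];print("tray",np.array(t),np.mean(t,0));e=t[0]-t[3]+t[1]-t[2];print(np.arctan2(e[1],e[0]))
print("bar handle ends",P(345.5,260,26),P(349,331,26),"corner",P(336,117,14),"toe tip",P(290,119,14))
s=pickle.load(open("scene.pkl","rb"))
Q=lambda u,v,z:onz(s,200+u/3.636-.3,190+v/3.636-.3,z)
for n,p in zip("012",[(178,60),(280,98),(386,138)]): print("key scene",n,Q(*p,174))
print("stand sc",[Q(*p,60) for p in [(25,245),(435,405),(545,190)]], Q(315,430,0))
E
python3 m1.py
```

```text
stand [[ 678.5  -58.2   60. ]
 [ 702.3 -245.8   60. ]
 [ 405.6 -283.2   60. ]
 [ 381.3  -94.2   60. ]] [ 541.9 -170.4   60. ]
yaw 0.12304556385810132 [np.float64(299.42697552645575), np.float64(189.14461696894062), np.float64(299.10243378288266), np.float64(190.57753237631252)]
key 2 [ 614.7 -160.9  174. ]
key 1 [ 541.6 -169.7  174. ]
key 0 [ 467.2 -179.5  174. ]
mat [[739.9 197.6   0. ]
 [750.7  62.1   0. ]
 [374.7  28.9   0. ]
 [365.1 165.1   0. ]] [557.6 113.4   0. ]
0.08726486857705405
tray [[582.6 495.5  35. ]
 [577.2 291.9  35. ]
 [373.9 301.7  35. ]
 [383.4 504.   35. ]] [479.3 398.3  35. ]
-0.045639112360114586
bar handle ends [509.4  86.   26. ] [414.8  83.   26. ] corner [708.3  96.5  14. ] toe tip [707.1 159.8  14. ]
key scene 0 [ 468.7 -169.2  174. ]
key scene 1 [ 542.2 -159.7  174. ]
key scene 2 [ 615.4 -150.7  174. ]
stand sc [array([ 411.2, -280.6,   60. ]), array([ 703.7, -233.4,   60. ]), array([679.9, -55.3,  60. ])] [ 630.4 -262.6    0. ]
```

```bash
cat > go.py <<'E'
# usage go.py x y z yaw [tiltx tilty]: prints shift (m) and turn for target TCP pose (tool down, tool x at yaw; extra rotation about tool x/y)
import sys
from lib import *
from scipy.spatial.transform import Rotation as Ro
np.set_printoptions(precision=4,suppress=True)
a=[float(v) for v in sys.argv[1:]]
o=robot.observe();p=np.array(o["ee_pos"]);R=np.array(o["ee_rot"])
yaw=a[3];T=np.array([[np.cos(yaw),np.sin(yaw),0],[np.sin(yaw),-np.cos(yaw),0],[0,0,-1]])
if len(a)>4: T=T@Ro.from_rotvec([a[4],a[5],0]).as_matrix()
print("shift",R.T@(np.array(a[:3])-p)/1000,"turn",Ro.from_matrix(R.T@T).as_rotvec(),"t",o["t"],"at",p,"q",np.array(o["qpos"]),"F",np.array(o["wrist_force"]),o["gripper_width"])
E
python3 go.py 467.5 -179.6 215 0.123
```

```text
shift [ 0.3669 -0.3089 -0.0052] turn [-0.001  -0.      0.2588] t 0.25 at [ 242.1373 -602.9132  209.4545] q [-1.3631  0.2455  1.5584 -0.      1.3387 -0.1741] F [-0.5215  0.3356  1.3042] 0.9993636338906468
```

```bash
python3 -m inch '[[0.085,[0.367,-0.309,-0.02],[0,0,0.259]],[0.085,[0.367,-0.309,-0.02],[0,0,0.259]],[0.085,[0.367,-0.309,-0.02],[0,0,0.259]],[0.085,[0.367,-0.309,-0.02],[0,0,0.259]],[0.085,[0.367,-0.309,-0.02],[0,0,0.259]],[0.085,[0.367,-0.309,-0.02],[0,0,0.259]],[0.085,[0.367,-0.309,-0.02],[0,0,0.259]],[0.085,[0.367,-0.309,-0.02],[0,0,0.259]]]' 80; python3 go.py 467.5 -179.6 215 0.123; python3 look.py c wrist
```

```text
t: 1.25
ee_pos: [468.4, -177.3, 230.2]
ee_rot: [[0.992, 0.124, 0.001], [0.124, -0.992, -0.0], [0.001, 0.0, -1.0]]
wrist_force: [0.2, -1.4, -0.1]
gripper_width: 0.997
shift [-0.0012  0.0021  0.0152] turn [ 0.0003 -0.0005  0.0015] t 1.25 at [ 468.3977 -177.3397  230.2417] q [-0.5888 -0.13    1.9121  0.0002  1.3589  0.8575] F [ 0.2028 -1.3791 -0.0991] 0.9969291562981352
wrist 65.70646984690485 326.14185541167944 200.3126147639143 [[ 0.12535953 -0.99210822  0.00250318]
 [-0.94925165 -0.11920997  0.29105033]
 [-0.28845502 -0.03886208 -0.95670447]] [-236.4420442   380.08897956  526.04073941]
1.3 [ 469.81330193 -174.16444763  230.45208841] [[ 0.99187841  0.12717526  0.00191674]
 [ 0.12717089 -0.99187826  0.00225233]
 [ 0.00218761 -0.00199029 -0.99999563]] 0.9988604276315375 -18.700000000000003
```

View pics/c_wrist.png

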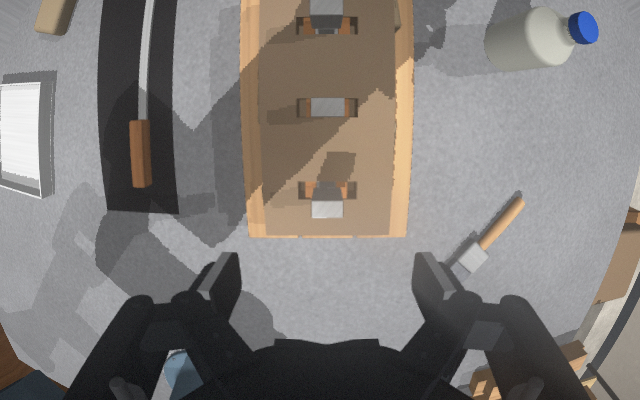

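Run:
```python
from lib import *;import pickle
c=robot.camera("wrist");pickle.dump(c,open("w1.pkl","wb"))
crop(c,230,0,430,250,"d1.png")
np.set_printoptions(precision=1,suppress=True)
print(-np.array(c["R"]).T@c["t"],robot.observe()["ee_pos"])
for n,X in zip("012",[(467.5,-179.6,174),(541.9,-170.4,174),(616.3,-161.2,174)]): print(n,proj(c,X,True))
for p in [(248,235),(410,236)]: print(onz(c,*p,60,True))
for p in [(328,209.5),(327.5,107)]: print(onz(c,*p,174,True))
```

```text
scale 2.4
[ 543.4 -165.8  393.5] [ 468.9 -176.5  230.2]
0 (np.float64(331.29942341211625), np.float64(213.82214988712957))
1 (np.float64(332.2869816276558), np.float64(112.23164594277159))
2 (np.float64(332.8801146336111), np.float64(10.048335897106597))
[388.4 -91.7  60. ]
[ 411.8 -284.6   60. ]
[ 470.6 -176.7  174. ]
[ 545.1 -166.6  174. ]
```

View pics/d1.png

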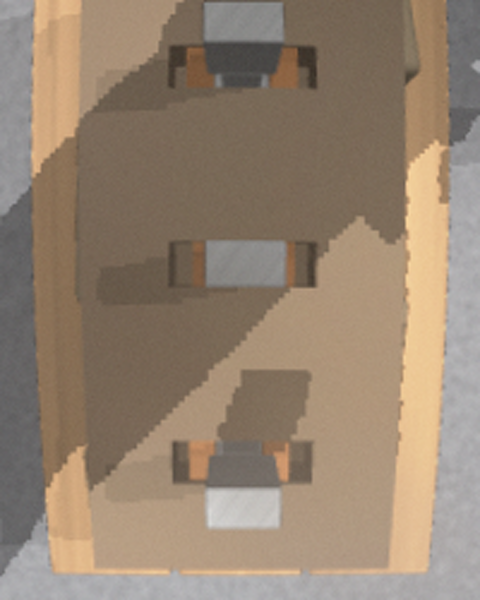

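```bash
python3 go.py 468.6 -179.3 137 0.123
```

```text
shift [-0.0007  0.0028  0.0932] turn [-0.0004 -0.0008  0.0051] t 1.35 at [ 468.8639 -176.5044  230.2443] q [-0.5872 -0.1296  1.9117  0.0008  1.3591  0.8553] F [-0.4114  0.1509  0.3072] 1.0010475703575028
```

```bash
cat > trk.py <<'E'
# trk.py sx sy sz rx ry rz | then optional "to" x y z yaw [tx ty]
import sys,os
from lib import *
from scipy.spatial.transform import Rotation as Ro
np.set_printoptions(precision=4,suppress=True)
F="cmd.npz"
def rotd(yaw): return np.array([[np.cos(yaw),np.sin(yaw),0],[np.sin(yaw),-np.cos(yaw),0],[0,0,-1]])
if os.path.exists(F): d=np.load(F);p,R=d["p"],d["R"]
else: p,R=np.array([242.19,-603.206,209.99]),rotd(0.3818)
a=sys.argv[1:]
if "to" in a: i=a.index("to");b=[float(v) for v in a[i+1:]];a=a[:i]
else: b=None
if len(a)==6:
    s=np.array([float(v) for v in a]);p=p+R@s[:3]*1000;R=R@Ro.from_rotvec(s[3:]).as_matrix();np.savez(F,p=p,R=R)
o=robot.observe()
Rm=np.array(o["ee_rot"])
print("cmd",p,"meas-cmd",np.array(o["ee_pos"])-p,"rot",Ro.from_matrix(R.T@Rm).as_rotvec(),"t",round(o["t"],2),"w",round(o["gripper_width"]*85.4,1),"F",np.array(o["wrist_force"]).round(1))
if b:
    T=rotd(b[3])
    if len(b)>4: T=T@Ro.from_rotvec([b[4],b[5],0]).as_matrix()
    print("shift",R.T@(np.array(b[:3])-p)/1000,"turn",Ro.from_matrix(R.T@T).as_rotvec())
E
python3 trk.py .367 -.309 -.02 0 0 .259 to 468.4 -179.3 137 0.123
```

```text
cmd [ 467.6336 -179.7143  229.99  ] meas-cmd [1.2304 3.21   0.2543] rot [ 0.0004  0.0008 -0.0053] t 1.35 w 85.5 F [-0.4  0.2  0.3]
shift [ 0.0008 -0.0003  0.093 ] turn [ 0.      0.     -0.0002]
```

```bash
python3 -m inch '[[0.085,[0.001,0,0.05],[0,0,0]],[0.085,[0.001,0,0.093],[0,0,0]],[0.02,[0.001,0,0.093],[0,0,0]],[0.02,[0.001,0,0.093],[0,0,0]],[0.02,[0.001,0,0.093],[0,0,0]],[0.02,[0.001,0,0.093],[0,0,0]]]' 90; python3 trk.py .001 0 .093 0 0 0
```

```text
t: 2.1
ee_pos: [470.0, -180.4, 139.5]
ee_rot: [[0.992, 0.122, 0.004], [0.122, -0.992, -0.002], [0.003, 0.002, -1.0]]
wrist_force: [0.2, 1.2, 4.9]
gripper_width: 0.252
cmd [ 468.626  -179.5918  136.99  ] meas-cmd [ 1.3943 -0.8269  2.5473] rot [-0.0023  0.0034  0.0001] t 2.1 w 21.5 F [0.2 1.2 4.9]
```

```bash
python3 -m inch '[[0.02,[0,0.0073,0.0005],[0.125,0,0]],[0.02,[0,0.0146,0.0018],[0.25,0,0]],[0.02,[0,0.0146,0.0018],[0.25,0,0]],[0.02,[0,0.0146,0.0018],[0.25,0,0]]]' 90; python3 trk.py 0 .0146 .0018 .25 0 0
```

```text
t: 2.6
ee_pos: [472.0, -194.9, 138.5]
ee_rot: [[0.993, 0.119, -0.027], [0.122, -0.962, 0.245], [0.003, -0.247, -0.969]]
wrist_force: [-1.2, 2.2, 10.9]
gripper_width: 0.252
cmd [ 470.4144 -194.0819  135.19  ] meas-cmd [ 1.5783 -0.8127  3.3225] rot [-0.0007  0.0034 -0.0004] t 2.6 w 21.5 F [-1.2  2.2 10.9]
```

```bash
python3 -m inch '[[0.02,[0,-0.0074,0.0005],[-0.125,0,0]],[0.02,[0,-0.0146,0.0018],[-0.25,0,0]],[0.02,[0,-0.0216,0.0041],[-0.375,0,0]],[0.02,[0,-0.0283,0.0072],[-0.5,0,0]],[0.02,[0,-0.0283,0.0072],[-0.5,0,0]],[0.02,[0,-0.0283,0.0072],[-0.5,0,0]]]' 90; python3 trk.py 0 -.0283 .0072 -.5 0 0
```

```text
t: 3.35
ee_pos: [469.2, -165.8, 139.3]
ee_rot: [[0.992, 0.118, 0.036], [0.124, -0.961, -0.249], [0.005, 0.252, -0.968]]
wrist_force: [-0.9, 3.0, 11.7]
gripper_width: 0.253
cmd [ 466.8375 -165.1003  135.2154] meas-cmd [ 2.378  -0.7436  4.0818] rot [-0.0043  0.0054  0.    ] t 3.35 w 21.6 F [-0.9  3.  11.7]
```

Back to upright and pull.

```bash
python3 -m inch '[[0.02,[0,0.0074,0.0005],[0.125,0,0]],[0.02,[0,0.0146,0.0018],[0.25,0,0]],[0.02,[0,0.0146,0.0018],[0.25,0,0]]]' 90; python3 trk.py 0 .0146 .0018 .25 0 0;  python3 -m inch '[[0.02,[0,0,-0.01],[0,0,0]],[0.02,[0,0,-0.02],[0,0,0]],[0.02,[0,0,-0.04],[0,0,0]]]' 90;python3 trk.py 0 0 -.04 0 0 0
```

```text
t: 3.72
ee_pos: [470.1, -181.6, 139.5]
ee_rot: [[0.993, 0.119, 0.004], [0.119, -0.993, -0.001], [0.003, 0.001, -1.0]]
wrist_force: [0.4, 1.5, 7.8]
gripper_width: 0.25
cmd [ 468.6248 -179.5818  137.0834] meas-cmd [ 1.4948 -1.9712  2.4331] rot [-0.0012  0.0035  0.0035] t 3.73 w 21.3 F [0.4 1.5 7.8]
t: 4.1
ee_pos: [468.1, -178.6, 177.0]
ee_rot: [[0.992, 0.123, -0.001], [0.123, -0.992, 0.001], [-0.001, -0.001, -1.0]]
wrist_force: [0.2, 0.2, -1.6]
gripper_width: 0.252
cmd [ 468.6248 -179.5818  177.0834] meas-cmd [-0.5384  0.9699 -0.0585] rot [ 0.0008 -0.0011 -0.0007] t 4.1 w 21.5 F [ 0.2  0.2 -1.6]
```

```bash
python3 trk.py to 480 335 200 -0.046 0 0.9;  python3 trk.py to 468 -100 250 0.123
```

```text
cmd [ 468.6248 -179.5818  177.0834] meas-cmd [-0.5384  0.9699 -0.0585] rot [ 0.0008 -0.0011 -0.0007] t 4.1 w 21.5 F [ 0.2  0.2 -1.6]
shift [ 0.0743 -0.5093 -0.0229] turn [-0.076   0.8978  0.1572]
cmd [ 468.6248 -179.5818  177.0834] meas-cmd [-0.5384  0.9699 -0.0585] rot [ 0.0008 -0.0011 -0.0007] t 4.1 w 21.5 F [ 0.2  0.2 -1.6]
shift [ 0.0091 -0.0791 -0.0729] turn [-0.     -0.     -0.0002]
```

```bash
python3 -m inch '[[0.02,[0,0,-0.05],[0,0,0]],[0.02,[0,-0.02,-0.08],[0,0,0]],[0.02,[0.06,-0.38,-0.08],[0,0,0.157]],[0.02,[0.06,-0.38,-0.08],[0,0,0.157]],[0.02,[0.06,-0.38,-0.08],[0,0,0.157]],[0.02,[0.06,-0.38,-0.08],[0,0,0.157]],[0.02,[0.06,-0.38,-0.08],[0,0,0.157]],[0.02,[0.06,-0.38,-0.08],[0,0,0.157]]]' 90; python3 trk.py .06 -.38 -.08 0 0 .157 to 480 335 120 -0.046 0 0.9
```

```text
t: 5.1
ee_pos: [480.7, 207.6, 257.7]
ee_rot: [[0.999, -0.032, 0.001], [-0.032, -0.999, -0.0], [0.001, 0.0, -1.0]]
wrist_force: [-0.9, -0.7, -1.0]
gripper_width: 0.253
cmd [481.6262 204.9061 257.0834] meas-cmd [-0.9055  2.6706  0.595 ] rot [-0.0004  0.0009 -0.0019] t 5.1 w 21.6 F [-0.9 -0.7 -1. ]
shift [-0.0061 -0.13    0.1371] turn [-0.0053  0.9     0.011 ]
```

```bash
python3 -m inch '[[0.02,[-0.006,-0.05,0.04],[0,0.18,0]],[0.02,[-0.006,-0.1,0.08],[0,0.36,0.011]],[0.02,[-0.006,-0.13,0.12],[-0.005,0.54,0.011]],[0.02,[-0.006,-0.13,0.14],[-0.005,0.72,0.011]],[0.02,[-0.006,-0.13,0.16],[-0.005,0.9,0.011]],[0.02,[-0.006,-0.13,0.18],[-0.005,0.9,0.011]],[0.02,[-0.006,-0.13,0.2],[-0.005,0.9,0.011]],[0.02,[-0.006,-0.13,0.2],[-0.005,0.9,0.011]]]' 90; python3 trk.py -.006 -.13 .2 -.005 .9 .011
```

```text
t: 6.1
ee_pos: [499.7, 251.4, 139.8]
ee_rot: [[0.672, 0.026, 0.74], [0.023, -1.0, 0.014], [0.74, 0.007, -0.673]]
wrist_force: [0.1, -0.6, -2.5]
gripper_width: 0.249
cmd [480.0748 335.0352  57.0834] meas-cmd [ 19.656  -83.6181  82.6668] rot [ 0.0496 -0.0668 -0.0523] t 6.1 w 21.3 F [ 0.1 -0.6 -2.5]
```

```bash
python3 go.py 480 335 57 -0.046 0 0.9; python3 -m inch '[[0.02,[0,0,0],[0,0,0]]]'; python3 go.py 480 335 57 -0.046 0 0.9
```

```text
shift [-0.0726 -0.0847  0.0422] turn [-0.0499  0.0668  0.0522] t 6.1 at [499.7308 251.4172 139.7502] q [ 0.4005 -0.18    2.318  -0.9466  0.3464  2.7416] F [ 0.1179 -0.6304 -2.4847] 0.2492924563670073
t: 6.22
ee_pos: [499.8, 251.8, 139.6]
ee_rot: [[0.673, 0.026, 0.74], [0.023, -1.0, 0.014], [0.74, 0.008, -0.673]]
wrist_force: [-0.4, 0.7, -0.7]
gripper_width: 0.253
shift [-0.0724 -0.0844  0.0421] turn [-0.0502  0.0671  0.0526] t 6.225 at [499.7652 251.7577 139.5691] q [ 0.401  -0.179   2.3174 -0.9465  0.3463  2.7415] F [-0.399   0.7021 -0.7059] 0.25345517228501885
```

```bash
python3 go.py 490 330 160 0.6 0 0.3
```

```text
shift [ 0.0104 -0.0783 -0.0198] turn [ 0.3176 -0.5156 -0.4857] t 6.225 at [499.7652 251.7577 139.5691] q [ 0.401  -0.179   2.3174 -0.9465  0.3463  2.7415] F [-0.399   0.7021 -0.7059] 0.25345517228501885
```

```bash
python3 -m inch '[[0.02,[0.01,-0.078,-0.02],[0.318,-0.516,-0.486]],[0.02,[0.01,-0.078,-0.02],[0.318,-0.516,-0.486]],[0.02,[0.01,-0.078,-0.02],[0.318,-0.516,-0.486]],[0.02,[0.01,-0.078,-0.02],[0.318,-0.516,-0.486]],[0.02,[0.01,-0.078,-0.02],[0.318,-0.516,-0.486]],[0.02,[0.01,-0.078,-0.02],[0.318,-0.516,-0.486]],[0.02,[0.01,-0.078,-0.02],[0.318,-0.516,-0.486]],[0.02,[0.01,-0.078,-0.02],[0.318,-0.516,-0.486]]]' 90; python3 go.py 507 362 57 0.62 0 0.8
```

```text
t: 7.22
ee_pos: [488.8, 329.6, 158.8]
ee_rot: [[0.789, 0.565, 0.242], [0.54, -0.825, 0.166], [0.294, -0.0, -0.956]]
wrist_force: [-0.4, 0.1, -1.8]
gripper_width: 0.255
shift [ 0.0019 -0.0165  0.1071] turn [ 0.0102  0.5015 -0.0173] t 7.225 at [488.8389 329.5904 158.777 ] q [ 0.3687 -0.0201  1.9683  0.0863  0.9044  1.2958] F [-0.4406  0.055  -1.8035] 0.2551074715881182
```

```bash
python3 -m inch '[[0.02,[0.002,-0.016,0.03],[0.003,0.15,0]],[0.02,[0.002,-0.016,0.05],[0.006,0.3,-0.01]],[0.02,[0.002,-0.016,0.07],[0.01,0.45,-0.017]],[0.02,[0.002,-0.016,0.09],[0.01,0.5,-0.017]],[0.02,[0.002,-0.016,0.107],[0.01,0.5,-0.017]],[0.02,[0.002,-0.016,0.107],[0.01,0.5,-0.017]]]' 90; python3 go.py 507 362 57 0.62 0 0.8
```

```text
t: 7.98
ee_pos: [507.5, 360.0, 59.9]
ee_rot: [[0.568, 0.587, 0.577], [0.406, -0.81, 0.424], [0.716, -0.007, -0.698]]
wrist_force: [0.0, 0.8, -0.7]
gripper_width: 0.257
shift [-0.0016 -0.0019  0.0026] turn [-0.0099  0.0016  0.0004] t 7.975 at [507.535  360.0397  59.918 ] q [ 0.341   0.1005  2.228   1.4003  0.2114 -0.0238] F [ 0.0242  0.827  -0.7398] 0.25713703917799374
```

```bash
python3 look.py e wrist scene | head -0
```

```text
Exception ignored on flushing sys.stdout:
BrokenPipeError: [Errno 32] Broken pipe
```

View pics/e_wrist.png

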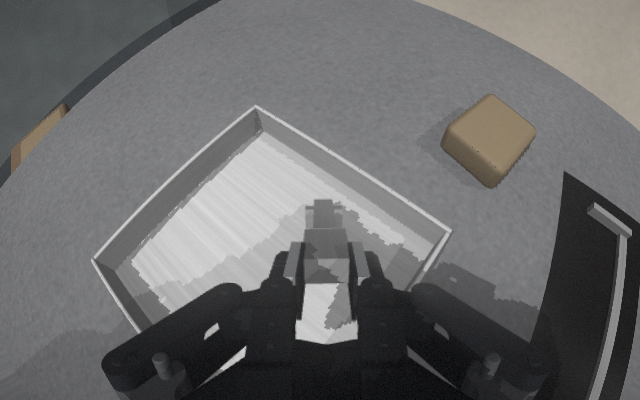

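```bash
python3 -m inch '[[0.045,[0,0,0.002],[0,0,0]],[0.045,[0,0,0.002],[0,0,0]],[0.045,[0,0,-0.03],[0,0,0]],[0.045,[0,0,-0.08],[0,0,0]],[0.045,[0,0,-0.08],[0,-0.18,0]],[0.045,[0,0,-0.08],[0,-0.36,0]],[0.045,[0,0,-0.08],[0,-0.36,0]]]' 90; python3 go.py 543 -170.2 230 0.123;python3 look.py f wrist >/dev/null
```

```text
t: 8.95
ee_pos: [463.4, 325.7, 118.9]
ee_rot: [[0.735, 0.586, 0.341], [0.529, -0.811, 0.251], [0.424, -0.004, -0.906]]
wrist_force: [-0.0, -1.5, -0.7]
gripper_width: 0.528
shift [-0.1567  0.4481 -0.1981] turn [-0.114  -0.4273  0.4936] t 8.95 at [463.3625 325.6902 118.9022] q [ 0.3538 -0.0892  2.1439  0.1895  0.6731  1.1763] F [-0.0394 -1.4666 -0.6524] 0.5276637247630767
```

View pics/f_wrist.png

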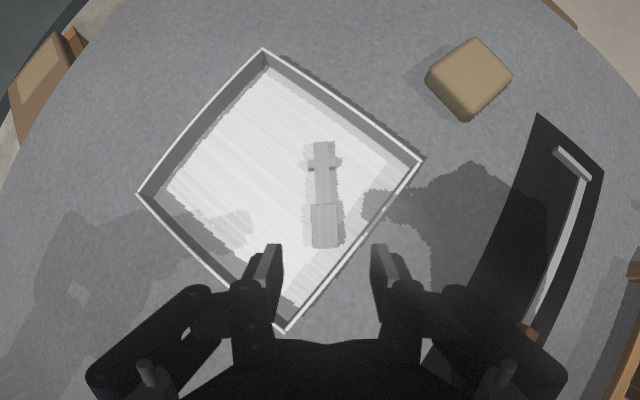

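```bash
python3 -m inch '[[0.085,[-0.157,0.448,-0.198],[-0.114,-0.427,0.494]],[0.085,[-0.157,0.448,-0.198],[-0.114,-0.427,0.494]],[0.085,[-0.157,0.448,-0.198],[-0.114,-0.427,0.494]],[0.085,[-0.157,0.448,-0.198],[-0.114,-0.427,0.494]],[0.085,[-0.157,0.448,-0.198],[-0.114,-0.427,0.494]],[0.085,[-0.157,0.448,-0.198],[-0.114,-0.427,0.494]],[0.085,[-0.157,0.448,-0.198],[-0.114,-0.427,0.494]],[0.085,[-0.157,0.448,-0.198],[-0.114,-0.427,0.494]]]' 90; python3 -m inch '[[0.085,[0,0,0],[0,0,0]]]' >/dev/null; python3 go.py 543 -170.2 230 0.123
```

```text
t: 10.0
ee_pos: [540.7, -158.1, 223.5]
ee_rot: [[0.992, 0.125, 0.002], [0.125, -0.992, 0.003], [0.002, -0.003, -1.0]]
wrist_force: [0.3, 0.8, 0.5]
gripper_width: 0.998
shift [ 0.0003  0.0102 -0.0056] turn [-0.0009 -0.0036 -0.003 ] t 10.125 at [ 541.4874 -160.1502  224.3646] q [-0.4897  0.0321  1.767   0.0029  1.3401  0.9604] F [ 0.6278  0.9783 -0.2677] 0.9938609462854755
```

```bash
python3 -m inch '[[0.085,[0,0.01,0.03],[0,0,-0.003]],[0.085,[0,0.01,0.085],[0,0,-0.003]],[0.02,[0,0.01,0.087],[0,0,-0.003]],[0.02,[0,0.01,0.087],[0,0,-0.003]],[0.02,[0,0.01,0.087],[0,0,-0.003]],[0.02,[0,0.01,0.087],[0,0,-0.003]]]' 90; python3 go.py 543 -170.2 137 0.123
```

```text
t: 10.88
ee_pos: [543.4, -166.6, 138.5]
ee_rot: [[0.992, 0.128, 0.003], [0.128, -0.992, 0.001], [0.004, -0.0, -1.0]]
wrist_force: [-0.1, -0.2, 6.4]
gripper_width: 0.257
shift [-0.0009  0.0035  0.0015] turn [-0.0003 -0.0035  0.0052] t 10.875 at [ 543.3974 -166.605   138.503 ] q [-0.4981  0.1299  1.8275  0.0025  1.1816  0.9435] F [-0.0517 -0.2425  6.352 ] 0.25709537925308906
```

```bash
python3 -m inch '[[0.02,[0,0.0073,0.0005],[0.125,0,0]],[0.02,[0,0.0146,0.0018],[0.25,0,0]],[0.02,[0,0.0146,0.0018],[0.25,0,0]],[0.02,[0,0.0146,0.0018],[0.25,0,0]]]' 90; python3 -m inch '[[0.02,[0,-0.0074,0.0005],[-0.125,0,0]],[0.02,[0,-0.0146,0.0018],[-0.25,0,0]],[0.02,[0,-0.0216,0.0041],[-0.375,0,0]],[0.02,[0,-0.0283,0.0072],[-0.5,0,0]],[0.02,[0,-0.0283,0.0072],[-0.5,0,0]],[0.02,[0,-0.0283,0.0072],[-0.5,0,0]]]' 90
```

```text
t: 11.38
ee_pos: [545.8, -181.3, 138.1]
ee_rot: [[0.992, 0.124, -0.027], [0.127, -0.96, 0.248], [0.005, -0.249, -0.968]]
wrist_force: [-1.0, 2.1, 12.8]
gripper_width: 0.255
t: 12.12
ee_pos: [542.1, -152.3, 137.9]
ee_rot: [[0.992, 0.124, 0.036], [0.129, -0.961, -0.246], [0.004, 0.249, -0.969]]
wrist_force: [-2.1, 0.5, 8.1]
gripper_width: 0.254
```

```bash
python3 -m inch '[[0.02,[0,0.0074,0.0005],[0.125,0,0]],[0.02,[0,0.0146,0.0018],[0.25,0,0]],[0.02,[0,0.0146,0.0018],[0.25,0,0]]]' 90; python3 -m inch '[[0.02,[0,0,-0.01],[0,0,0]],[0.02,[0,0,-0.02],[0,0,0]],[0.02,[0,0,-0.04],[0,0,0]],[0.02,[0,0,-0.08],[0,0,0]],[0.02,[0,0,-0.12],[0,0,0]]]' 90; python3 go.py 480 399 170 0.5 0 0.3
```

```text
t: 12.5
ee_pos: [543.6, -168.0, 138.5]
ee_rot: [[0.992, 0.124, 0.004], [0.124, -0.992, 0.003], [0.004, -0.002, -1.0]]
wrist_force: [1.0, 1.7, 7.9]
gripper_width: 0.255
t: 13.12
ee_pos: [541.5, -165.7, 257.8]
ee_rot: [[0.992, 0.128, -0.001], [0.128, -0.992, 0.003], [-0.001, -0.003, -1.0]]
wrist_force: [1.8, -0.5, -1.7]
gripper_width: 0.255
shift [ 0.0114 -0.5676  0.0897] turn [ 0.0523  0.2968 -0.3693] t 13.125 at [ 541.5368 -165.6837  257.781 ] q [-0.4982  0.0138  1.7243  0.0023  1.4062  0.9438] F [ 1.7762 -0.5419 -1.7354] 0.25502842013375276
```

```bash
python3 -m inch '[[0.02,[0.01,-0.4,0.02],[0.05,0.297,-0.369]],[0.02,[0.01,-0.4,0.02],[0.05,0.297,-0.369]],[0.02,[0.01,-0.4,0.02],[0.05,0.297,-0.369]],[0.02,[0.01,-0.4,0.02],[0.05,0.297,-0.369]],[0.02,[0.01,-0.4,0.02],[0.05,0.297,-0.369]],[0.02,[0.01,-0.4,0.02],[0.05,0.297,-0.369]],[0.02,[0.01,-0.4,0.02],[0.05,0.297,-0.369]],[0.02,[0.01,-0.4,0.02],[0.05,0.297,-0.369]]]' 90;  python3 go.py 475 402 64 0.5 0 0.6
```

```text
t: 14.12
ee_pos: [499.8, 233.7, 237.9]
ee_rot: [[0.837, 0.482, 0.26], [0.461, -0.876, 0.14], [0.296, 0.002, -0.955]]
wrist_force: [-1.0, 0.8, -1.5]
gripper_width: 0.254
shift [ 0.0055 -0.1598  0.1833] turn [0.0008 0.3    0.0038] t 14.125 at [499.7609 233.7047 237.8872] q [ 0.1857 -0.2056  1.9865  0.1025  1.0764  1.2173] F [-1.0105  0.7915 -1.5064] 0.25445650685372095
```

```bash
python3 -m inch '[[0.02,[0.002,-0.06,0.03],[0,0.07,0]],[0.02,[0.005,-0.11,0.06],[0,0.14,0]],[0.02,[0.005,-0.16,0.09],[0,0.21,0]],[0.02,[0.005,-0.16,0.13],[0,0.3,0]],[0.02,[0.005,-0.16,0.16],[0,0.3,0]],[0.02,[0.005,-0.16,0.183],[0,0.3,0]],[0.02,[0.005,-0.16,0.183],[0,0.3,0]]]' 90;  python3 go.py 475 402 64 0.5 0 0.6
```

```text
t: 15.0
ee_pos: [476.3, 398.9, 62.5]
ee_rot: [[0.726, 0.477, 0.495], [0.396, -0.879, 0.266], [0.562, 0.003, -0.827]]
wrist_force: [-0.1, -0.1, -1.2]
gripper_width: 0.256
shift [ 0.0011 -0.0033 -0.0011] turn [ 0.0037  0.0027 -0.0008] t 15.0 at [476.2881 398.944   62.4747] q [ 0.5223  0.1134  2.1157 -0.0522  0.3159  1.6396] F [-0.097  -0.0933 -1.152 ] 0.25618713008954475
```

```bash
python3 -m inch '[[0.045,[0,0,0],[0,0,0]],[0.045,[0,0,0],[0,0,0]],[0.045,[0,0,-0.03],[0,0,0]],[0.045,[0,0,-0.08],[0,0,0]],[0.06,[0,0,-0.12],[0,-0.18,0]],[0.085,[0,0,-0.12],[0,-0.36,0]]]' 90; python3 look.py g wrist >/dev/null;python3 go.py 617 -161 230 0.123
```

```text
t: 15.75
ee_pos: [416.4, 368.4, 167.6]
ee_rot: [[0.85, 0.479, 0.22], [0.464, -0.878, 0.118], [0.249, 0.002, -0.968]]
wrist_force: [0.5, 0.5, 0.5]
gripper_width: 0.892
shift [-0.0637  0.5603 -0.0778] turn [-0.0456 -0.2495  0.3735] t 15.8 at [420.5151 369.8771 169.5978] q [ 0.5229 -0.0764  1.9942 -0.0095  0.9718  1.5996] F [ 1.5549 -2.1679  2.7174] 0.9649879831672749
```

View pics/g_wrist.png

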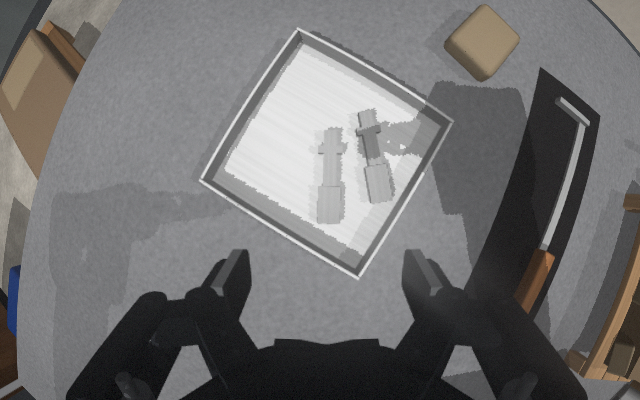

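```bash
python3 -m inch '[[0.085,[-0.05,0.42,-0.08],[-0.046,-0.25,0.374]],[0.085,[-0.05,0.42,-0.08],[-0.046,-0.25,0.374]],[0.085,[-0.05,0.42,-0.08],[-0.046,-0.25,0.374]],[0.085,[-0.05,0.42,-0.08],[-0.046,-0.25,0.374]],[0.085,[-0.05,0.42,-0.08],[-0.046,-0.25,0.374]],[0.085,[-0.05,0.42,-0.08],[-0.046,-0.25,0.374]],[0.085,[-0.05,0.42,-0.08],[-0.046,-0.25,0.374]]]' 90;python3 go.py 617 -161 230 0.123
```

```text
t: 16.68
ee_pos: [557.8, -35.6, 229.1]
ee_rot: [[0.993, 0.122, 0.0], [0.122, -0.993, -0.003], [-0.0, 0.003, -1.0]]
wrist_force: [0.1, -0.1, 0.5]
gripper_width: 0.995
shift [ 0.0435  0.1317 -0.0005] turn [ 0.003   0.0004 -0.0008] t 16.675 at [557.8209 -35.62   229.0893] q [-0.2651  0.0161  1.7745 -0.003   1.3501  1.1841] F [ 0.1365 -0.0968  0.4952] 0.9952061458894962
```

```bash
python3 -m inch '[[0.085,[0.02,0.055,0],[0,0,0]],[0.085,[0.035,0.11,0],[0,0,0]],[0.085,[0.0435,0.132,0],[0,0,0]],[0.085,[0.0435,0.132,0],[0,0,0]]]' 90;python3 go.py 617 -161 137 0.123
```

```text
t: 17.18
ee_pos: [616.8, -160.5, 228.3]
ee_rot: [[0.993, 0.12, -0.002], [0.12, -0.993, -0.003], [-0.002, 0.002, -1.0]]
wrist_force: [-0.0, 0.1, -0.5]
gripper_width: 0.992
shift [0.0003 0.0003 0.0913] turn [ 0.0025  0.0021 -0.0023] t 17.175 at [ 616.8447 -160.506   228.3359] q [-0.4307  0.2023  1.5741 -0.0033  1.3657  1.02  ] F [-0.0447  0.0735 -0.4507] 0.9923956584848311
```

```bash
python3 -m inch '[[0.085,[0,0,0.05],[0,0,0]],[0.085,[0,0,0.088],[0,0,0]],[0.02,[0,0,0.091],[0,0,0]],[0.02,[0,0,0.091],[0,0,0]],[0.02,[0,0,0.091],[0,0,0]],[0.02,[0,0,0.091],[0,0,0]]]' 90; python3 go.py 617 -161 137 0.123
```

```text
t: 17.92
ee_pos: [618.0, -159.6, 140.4]
ee_rot: [[0.992, 0.123, 0.001], [0.123, -0.992, -0.004], [0.001, 0.004, -1.0]]
wrist_force: [-0.9, 0.4, 5.9]
gripper_width: 0.253
shift [-0.0012  0.0013  0.0034] turn [ 0.0039 -0.0009  0.0001] t 17.925 at [ 617.991  -159.6039  140.439 ] q [-0.4288  0.2842  1.6431 -0.0031  1.2116  1.02  ] F [-0.8767  0.4135  5.8609] 0.252860726001708
```

```bash
python3 -m inch '[[0.02,[0,0.0073,0.0005],[0.125,0,0]],[0.02,[0,0.0146,0.0018],[0.25,0,0]],[0.02,[0,0.0146,0.0018],[0.25,0,0]],[0.02,[0,0.0146,0.0018],[0.25,0,0]]]' 90; python3 -m inch '[[0.02,[0,-0.0074,0.0005],[-0.125,0,0]],[0.02,[0,-0.0146,0.0018],[-0.25,0,0]],[0.02,[0,-0.0216,0.0041],[-0.375,0,0]],[0.02,[0,-0.0283,0.0072],[-0.5,0,0]],[0.02,[0,-0.0283,0.0072],[-0.5,0,0]],[0.02,[0,-0.0283,0.0072],[-0.5,0,0]]]' 90
```

```text
t: 18.42
ee_pos: [620.3, -174.6, 139.7]
ee_rot: [[0.993, 0.119, -0.028], [0.122, -0.962, 0.243], [0.002, -0.244, -0.97]]
wrist_force: [-0.2, 0.4, 9.3]
gripper_width: 0.254
t: 19.18
ee_pos: [617.0, -145.0, 140.1]
ee_rot: [[0.992, 0.119, 0.034], [0.124, -0.96, -0.25], [0.003, 0.253, -0.968]]
wrist_force: [-1.8, 1.3, 9.6]
gripper_width: 0.253
```

```bash
python3 -m inch '[[0.02,[0,0.0074,0.0005],[0.125,0,0]],[0.02,[0,0.0146,0.0018],[0.25,0,0]],[0.02,[0,0.0146,0.0018],[0.25,0,0]]]' 90; python3 -m inch '[[0.02,[0,0,-0.01],[0,0,0]],[0.02,[0,0,-0.02],[0,0,0]],[0.02,[0,0,-0.04],[0,0,0]],[0.02,[0,0,-0.08],[0,0,0]],[0.02,[0,0,-0.12],[0,0,0]]]' 90; python3 go.py 445 430 170 0.5 0 0.3
```

```text
t: 19.55
ee_pos: [618.1, -161.1, 140.5]
ee_rot: [[0.993, 0.119, 0.002], [0.119, -0.993, -0.002], [0.001, 0.002, -1.0]]
wrist_force: [-0.5, 1.4, 6.4]
gripper_width: 0.25
t: 20.18
ee_pos: [616.6, -158.5, 259.9]
ee_rot: [[0.992, 0.123, -0.003], [0.123, -0.992, -0.003], [-0.003, 0.002, -1.0]]
wrist_force: [-0.2, -0.9, -1.3]
gripper_width: 0.254
shift [-0.0976 -0.6054  0.0888] turn [ 0.0581  0.3    -0.3736] t 20.175 at [ 616.6027 -158.5393  259.8673] q [-0.4279  0.1794  1.5427 -0.0036  1.4211  1.0201] F [-0.2233 -0.9135 -1.3202] 0.2540707397017488
```

```bash
python3 -m inch '[[0.02,[-0.07,-0.42,0.02],[0.058,0.3,-0.374]],[0.02,[-0.07,-0.42,0.02],[0.058,0.3,-0.374]],[0.02,[-0.07,-0.42,0.02],[0.058,0.3,-0.374]],[0.02,[-0.07,-0.42,0.02],[0.058,0.3,-0.374]],[0.02,[-0.07,-0.42,0.02],[0.058,0.3,-0.374]],[0.02,[-0.07,-0.42,0.02],[0.058,0.3,-0.374]],[0.02,[-0.07,-0.42,0.02],[0.058,0.3,-0.374]],[0.02,[-0.07,-0.42,0.02],[0.058,0.3,-0.374]]]' 90;  python3 go.py 449 435 64 0.5 0 0.6
```

```text
t: 21.18
ee_pos: [493.9, 252.4, 238.1]
ee_rot: [[0.835, 0.485, 0.259], [0.463, -0.875, 0.144], [0.296, -0.0, -0.955]]
wrist_force: [-0.1, -1.3, -1.3]
gripper_width: 0.253
shift [-0.0045 -0.1814  0.1808] turn [-0.0028  0.2996  0.0057] t 21.175 at [493.9207 252.4296 238.0629] q [ 0.2264 -0.1983  1.9801  0.0933  1.0723  1.2581] F [-0.1484 -1.295  -1.2986] 0.253049070815054
```

```bash
python3 -m inch '[[0.02,[-0.004,-0.06,0.01],[0,0.07,0]],[0.02,[-0.004,-0.12,0.02],[0,0.14,0]],[0.02,[-0.004,-0.181,0.03],[0,0.21,0]],[0.02,[-0.004,-0.181,0.08],[0,0.3,0]],[0.02,[-0.004,-0.181,0.13],[0,0.3,0]],[0.02,[-0.004,-0.181,0.16],[0,0.3,0]],[0.02,[-0.004,-0.181,0.18],[0,0.3,0]],[0.02,[-0.004,-0.181,0.18],[0,0.3,0]]]' 90;  python3 go.py 449 435 64 0.5 0 0.6
```

```text
t: 22.18
ee_pos: [453.3, 431.0, 63.8]
ee_rot: [[0.725, 0.478, 0.495], [0.395, -0.878, 0.269], [0.564, 0.001, -0.826]]
wrist_force: [-0.2, -0.0, -1.3]
gripper_width: 0.255
shift [-0.0014 -0.0055 -0.0012] turn [ 0.0013  0.0011 -0.0007] t 22.175 at [453.2643 431.0453  63.7789] q [ 0.6067  0.1258  2.0992 -0.1926  0.3261  1.8424] F [-0.2087 -0.0303 -1.3454] 0.2547578982268821
```

```bash
python3 -m inch '[[0.045,[0,0,0],[0,0,0]],[0.045,[0,0,0],[0,0,0]],[0.045,[0,0,-0.03],[0,0,0]],[0.045,[0,0,-0.08],[0,0,0]],[0.06,[0,0,-0.12],[0,-0.18,0]],[0.085,[0,0,-0.12],[0,-0.36,0]]]' 90; python3 look.py h wrist >/dev/null;python3 go.py 520 160 150 0.12 -0.6 0
```

```text
t: 22.92
ee_pos: [392.7, 400.0, 168.0]
ee_rot: [[0.85, 0.481, 0.216], [0.465, -0.877, 0.12], [0.247, -0.001, -0.969]]
wrist_force: [-0.6, 0.7, -0.8]
gripper_width: 0.89
shift [-0.0121  0.271   0.0169] turn [-0.6386 -0.3527  0.293 ] t 22.975 at [396.7945 401.4996 169.8433] q [ 0.6023 -0.0611  1.9789 -0.0286  0.9756  1.6866] F [ 2.0881 -1.994   3.6383] 0.9707149433391155
```

View pics/h_wrist.png

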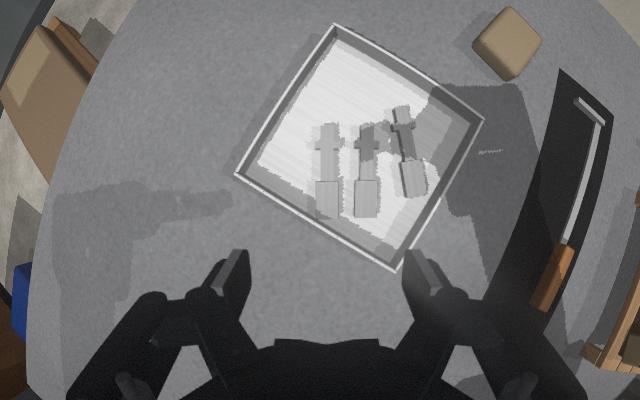

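```bash
python3 -m inch '[[0.02,[-0.012,0.25,0],[-0.64,-0.353,0.293]],[0.02,[-0.012,0.25,0],[-0.64,-0.353,0.293]],[0.02,[-0.012,0.25,0],[-0.64,-0.353,0.293]],[0.02,[-0.012,0.25,0],[-0.64,-0.353,0.293]],[0.02,[-0.012,0.25,0],[-0.64,-0.353,0.293]],[0.02,[-0.012,0.25,0],[-0.64,-0.353,0.293]],[0.02,[-0.012,0.25,0],[-0.64,-0.353,0.293]],[0.02,[-0.012,0.25,0],[-0.64,-0.353,0.293]]]' 60; python3 go.py 520 180 80 0.12 -0.9 0;python3 look.py i wrist
```

```text
t: 23.98
ee_pos: [502.2, 175.0, 160.7]
ee_rot: [[0.993, 0.1, 0.068], [0.121, -0.818, -0.563], [-0.0, 0.567, -0.824]]
wrist_force: [-0.0, 1.2, 0.6]
gripper_width: 0.233
shift [ 0.0183 -0.0481  0.0649] turn [-0.2971 -0.0008  0.0013] t 23.975 at [502.2469 174.9844 160.6897] q [ 0.4055  0.2034  1.7968 -0.5886  1.3712  2.043 ] F [-0.0055  1.1888  0.6103] 0.23262490529142296
wrist 65.70646984690485 326.14185541167944 200.3126147639143 [[ 0.10019917 -0.81631219  0.5688537 ]
 [-0.96959118  0.04818978  0.23993892]
 [-0.223278   -0.57559721 -0.78666053]] [  0.6641473  463.76774374 516.53364437]
24.025 [502.27106612 174.87063259 160.60258981] [[ 9.92668413e-01  9.98515216e-02  6.81109057e-02]
 [ 1.20868266e-01 -8.17561408e-01 -5.63013504e-01]
 [-5.32907073e-04  5.67118169e-01 -8.23636266e-01]] 0.2356280658994251 -18.700000000000003
```

View pics/i_wrist.png

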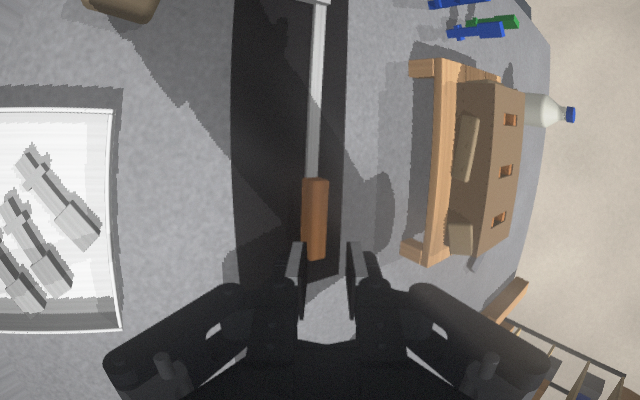

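```bash
python3 go.py 520 185 48 0.12 -0.8 0
```

```text
shift [ 0.0189 -0.0704  0.0882] turn [-0.197  -0.0003  0.0012] t 24.025 at [502.2711 174.8706 160.6026] q [ 0.4053  0.2037  1.7968 -0.5887  1.3713  2.043 ] F [-0.2822  0.9321  0.3781] 0.2356280658994251
```

```bash
python3 -m inch '[[0.0,[0.019,-0.03,0.04],[-0.1,0,0]],[0.0,[0.019,-0.07,0.088],[-0.197,0,0]],[0.0,[0.019,-0.07,0.088],[-0.197,0,0]],[0.0,[0.019,-0.07,0.088],[-0.197,0,0]],[0.0,[0.019,-0.07,0.088],[-0.197,0,0]]]' 60; python3 go.py 520 180 80 0.12 -0.9 0
python3 - <<'E'
from lib import *;import pickle
c=robot.camera("wrist");pickle.dump(c,open("w2.pkl","wb"));cv2.imwrite("pics/j.png",c["color"][:,:,::-1])
print(-np.array(c["R"]).T@c["t"])
im=c["color"][0:300,380:580].astype(float);im=255*(im/255)**.5
cv2.imwrite("pics/j2.png",cv2.rotate(cv2.resize(im[:,:,::-1],None,fx=2.6,fy=2.6,interpolation=cv2.INTER_CUBIC),cv2.ROTATE_90_CLOCKWISE))
E
```

```text
t: 24.65
ee_pos: [523.3, 185.3, 53.3]
ee_rot: [[0.993, 0.078, 0.091], [0.119, -0.694, -0.71], [0.008, 0.715, -0.699]]
wrist_force: [-0.1, 0.5, 0.6]
gripper_width: -0.004
shift [-0.0037  0.0225 -0.0152] turn [-0.1028 -0.0048 -0.006 ] t 24.65 at [523.3435 185.3001  53.2615] q [ 0.472   0.504   1.713  -0.7635  1.3412  2.2709] F [-0.0639  0.4568  0.5946] -0.003832080158907379
[582.39480688 309.74805988 167.38322554][ WARN:0@1.433] global loadsave.cpp:1063 imwrite_ Unsupported depth image for selected encoder is fallbacked to CV_8U.
```

View pics/j.png

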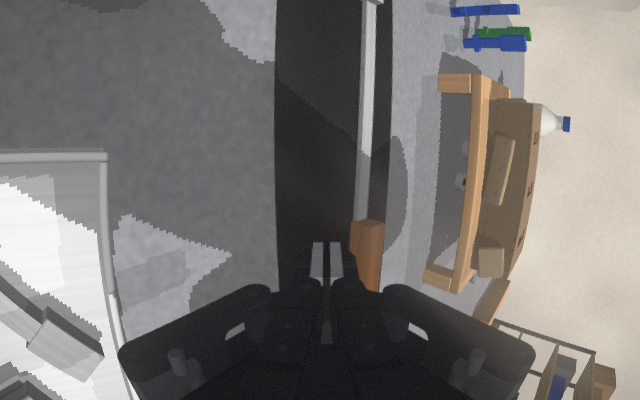

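View pics/j2.png

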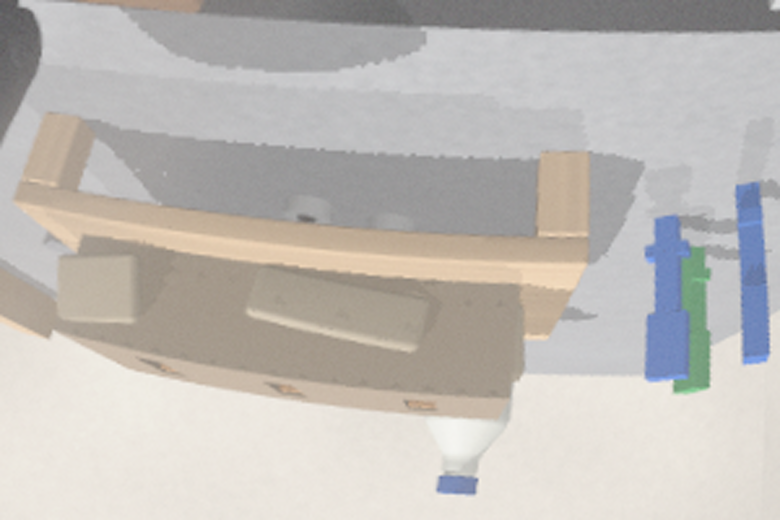

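```bash
cat > st.py <<'E'
from lib import *
C=np.array([543,-170.3]);X=np.array([np.cos(.123),np.sin(.123)]);Y=np.array([-X[1],X[0]])
def tost(p): d=np.array(p[:2])-C;return np.array([d@X,d@Y])
def tow(a,b): return C+a*X+b*Y
E
python3 - <<'E'
from st import *;import pickle
np.set_printoptions(precision=1,suppress=True)
c=pickle.load(open("w2.pkl","rb"))
crop(c,430,60,510,300,"k.png",)
for p in [(460,180),(465,149)]: q=onz(c,*p,8,True);print(q,tost(q))
# calibration check: front feet bottoms: +x foot front corner & -x foot
for a,b in [(150,95),(125,95),(-150,95),(-125,95)]:
  w=tow(a,b);print(a,proj(c,[*w,0],True),proj(c,[*w,45],True),proj(c,[*w,60],True))
for b in (95,60,30,0,-30,-60,-95): print(b,proj(c,[*tow(0,b),0],True))
E
```

```text
scale 2.5
[ 538.1 -162.5    8. ] [-3.9  8.4]
[ 587.4 -168.8    8. ] [44.2 -3.9]
150 (np.float64(437.55385696138046), np.float64(73.05860118502146)) (np.float64(470.4558349398428), np.float64(73.25913931488695)) (np.float64(481.9776992696618), np.float64(73.5545191287989))
125 (np.float64(437.461555881441), np.float64(92.0647940584033)) (np.float64(470.29914084679865), np.float64(93.30752712602454)) (np.float64(481.79686901708567), np.float64(93.94152511273991))
-150 (np.float64(421.79398018770644), np.float64(283.04648237950244)) (np.float64(448.1888985273573), np.float64(292.68214437978025)) (np.float64(457.32838979498035), np.float64(295.9564709095408))
-125 (np.float64(423.89073410323806), np.float64(268.7540609593529)) (np.float64(451.08903734146384), np.float64(278.03737985563066)) (np.float64(460.519178821997), np.float64(281.20822659302814))
95 (np.float64(433.04452586802176), np.float64(186.3713030468064))
60 (np.float64(443.10402232025353), np.float64(182.10651447127685))
30 (np.float64(450.67014879372084), np.float64(178.8814367990168))
0 (np.float64(457.4167640617217), np.float64(175.99296089160532))
-30 (np.float64(463.46367072828434), np.float64(173.39376805433304))
-60 (np.float64(468.909635422544), np.float64(171.04448266571))
-95 (np.float64(474.6121747850334), np.float64(168.5759056890353))
```

View pics/k.png

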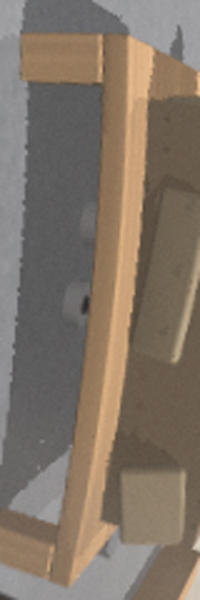

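```bash
python3 go.py 540 215 36 0.12 -0.92 0
```

```text
shift [ 0.0202 -0.0315 -0.0078] turn [-0.1227 -0.0043 -0.0058] t 24.7 at [523.0851 185.1929  52.9603] q [ 0.472   0.5043  1.7133 -0.7634  1.3411  2.2711] F [-0.0464  0.319   0.7646] -0.0013526813262222876
```

```bash
python3 -m inch '[[0.0,[0.02,-0.03,-0.008],[-0.06,0,0]],[0.0,[0.02,-0.03,-0.008],[-0.123,-0.004,-0.006]],[0.0,[0.02,-0.03,-0.008],[-0.123,-0.004,-0.006]],[0.0,[0.02,-0.03,-0.008],[-0.123,-0.004,-0.006]]]' 60
python3 - <<'E'
from st import *;import pickle
np.set_printoptions(precision=1,suppress=True)
c=robot.camera("wrist");pickle.dump(c,open("w3.pkl","wb"));cv2.imwrite("pics/l.png",c["color"][:,:,::-1])
print(-np.array(c["R"]).T@c["t"],robot.observe()["qpos"])
for b in (95,60,30,0,-30,-60,-95): print(b,proj(c,[*tow(0,b),0],True))
print([proj(c,[*tow(a,b),z],True) for a,b,z in [(150,95,0),(-150,95,0),(0,95,45),(0,-95,0)]])
E
```

```text
t: 25.2
ee_pos: [537.9, 213.2, 34.0]
ee_rot: [[0.993, 0.077, 0.092], [0.12, -0.6, -0.791], [-0.005, 0.796, -0.605]]
wrist_force: [-1.1, -0.1, 0.8]
gripper_width: -0.003
[596.7 351.  131.7] [ 0.5  0.7  1.6 -0.8  1.4  2.3]
95 (np.float64(427.582170204245), np.float64(193.675822263865))
60 (np.float64(434.8423383940062), np.float64(188.73187953657666))
30 (np.float64(440.3200392845346), np.float64(184.97944248943435))
0 (np.float64(445.21926722580474), np.float64(181.60685369556708))
-30 (np.float64(449.623928243214), np.float64(178.56134911107267))
-60 (np.float64(453.60301288282005), np.float64(175.79911604710344))
-95 (np.float64(457.78306138601783), np.float64(172.88604747295062))
[(np.float64(433.78298437661294), np.float64(87.43181173225202)), (np.float64(416.20756569625513), np.float64(283.4514662878309)), (np.float64(457.3890442703393), np.float64(199.31386286591626)), (np.float64(457.78306138601783), np.float64(172.88604747295062))]
```

View pics/l.png

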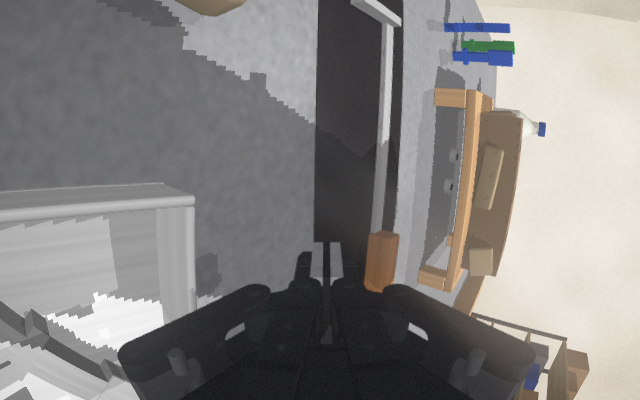

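Run:
```python
from st import *;import pickle
c=pickle.load(open("w3.pkl","rb"))
im=c["color"][80:295,405:480].astype(float);im=(255*(im/255)**.6).astype(np.uint8)
im=cv2.rotate(im,cv2.ROTATE_90_CLOCKWISE)
cv2.imwrite("pics/l2.png",cv2.resize(im[:,:,::-1],None,fx=3.7,fy=3.7,interpolation=cv2.INTER_CUBIC))
```

```text
(no output)
```

View pics/l2.png

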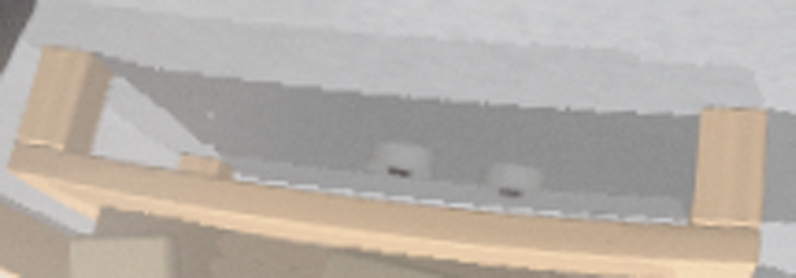

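```bash
python3 - <<'E'
from st import *;import pickle
np.set_printoptions(precision=1,suppress=True)
c=pickle.load(open("w3.pkl","rb"))
for xp,yp in [(400,171),(512,191)]:
  u,v=405+yp/3.7,80+(795.5-xp)/3.7
  for z in (8,10):
    q=onz(c,u,v,z,True);print(u,v,z,q,tost(q))
for xp,yp in [(400,143),(512,163)]:
  u,v=405+yp/3.7,80+(795.5-xp)/3.7
  q=onz(c,u,v,0,True);print("near bottom",q,tost(q))
c=pickle.load(open("w2.pkl","rb"))
for u,v in [(464,182)]: q=onz(c,u,v,10,True);print("w2",q,tost(q))
for u,v in [(455.2,180.5),(461.5,149)]: q=onz(c,u,v,0,True);print("w2 near bottom",q,tost(q))
# handle
c=robot.camera("top")
E
python3 m1.py | grep bar
```

```text
451.2162162162162 186.89189189189187 8 [ 533.9 -187.2    8. ] [-11.1 -15.6]
451.2162162162162 186.89189189189187 10 [ 534.9 -178.5   10. ] [-9.  -7.1]
456.6216216216216 156.6216216216216 8 [ 587.3 -200.6    8. ] [ 40.3 -35.5]
456.6216216216216 156.6216216216216 10 [ 587.5 -191.6   10. ] [ 41.5 -26.6]
near bottom [ 534.3 -164.2    0. ] [-7.9  7.1]
near bottom [ 585.9 -176.3    0. ] [ 41.9 -11.2]
w2 [ 534.6 -178.5   10. ] [-9.3 -7.1]
w2 near bottom [ 536.  -162.4    0. ] [-6.   8.7]
w2 near bottom [ 586.7 -174.7    0. ] [42.8 -9.7]
bar handle ends [509.4  86.   26. ] [414.8  83.   26. ] corner [708.3  96.5  14. ] toe tip [707.1 159.8  14. ]
```

```bash
python3 go.py 470 140 170 1.3 0 0
```

```text
shift [-0.0767  0.1472 -0.0309] turn [ 0.8059  0.5471 -1.0883] t 25.3 at [537.6106 212.9121  33.505 ] q [ 0.5304  0.6565  1.5867 -0.8256  1.4456  2.3276] F [-0.017  -0.055   0.1211] -0.0017971931293673516
```

```bash
python3 -m inch '[[0.05,[-0.03,0.06,-0.02],[0.1,0.07,-0.13]],[0.085,[-0.077,0.147,-0.031],[0.806,0.547,-1.088]],[0.085,[-0.077,0.147,-0.031],[0.806,0.547,-1.088]],[0.085,[-0.077,0.147,-0.031],[0.806,0.547,-1.088]],[0.085,[-0.077,0.147,-0.031],[0.806,0.547,-1.088]],[0.085,[-0.077,0.147,-0.031],[0.806,0.547,-1.088]],[0.085,[-0.077,0.147,-0.031],[0.806,0.547,-1.088]],[0.085,[-0.077,0.147,-0.031],[0.806,0.547,-1.088]]]' 60;python3 go.py 470 140 170 1.3 0 0; python3 go.py 462 84.5 170 2.8 0 0
```

```text
t: 26.3
ee_pos: [469.4, 140.0, 169.8]
ee_rot: [[0.263, 0.965, -0.001], [0.965, -0.263, 0.002], [0.002, -0.002, -1.0]]
wrist_force: [-0.1, -0.3, -0.5]
gripper_width: 0.998
shift [ 0.0001  0.0006 -0.0002] turn [-0.0018 -0.0015  0.0042] t 26.3 at [469.4152 140.046  169.8435] q [ 0.0568 -0.0957  1.9948  0.0021  1.2438  0.3228] F [-0.149  -0.316  -0.4945] 0.9982925774370977
shift [-0.0555  0.0075 -0.0003] turn [-0.0003 -0.0026 -1.4958] t 26.3 at [469.4152 140.046  169.8435] q [ 0.0568 -0.0957  1.9948  0.0021  1.2438  0.3228] F [-0.149  -0.316  -0.4945] 0.9982925774370977
```

```bash
python3 -m inch '[[0.085,[-0.055,0.0075,0],[0,0,-1.45]],[0.085,[-0.055,0.0075,0],[0,0,-1.45]],[0.085,[-0.055,0.0075,0],[0,0,-1.45]],[0.085,[-0.055,0.0075,0],[0,0,-1.45]],[0.085,[-0.055,0.0075,0],[0,0,-1.45]],[0.085,[-0.055,0.0075,0],[0,0,-1.45]],[0.085,[-0.055,0.0075,0],[0,0,-1.45]],[0.085,[-0.055,0.0075,0],[0,0,-1.45]]]' 60; python3 look.py m wrist top >/dev/null;python3 go.py 462 84.5 170 3.18 0 0
```

```text
t: 27.3
ee_pos: [461.8, 85.1, 169.3]
ee_rot: [[-0.926, 0.377, -0.001], [0.377, 0.926, -0.002], [-0.0, -0.002, -1.0]]
wrist_force: [-0.6, 0.3, -0.2]
gripper_width: 0.998
shift [-0.0004 -0.0006 -0.0008] turn [-0.002  -0.0005 -0.4303] t 27.4 at [461.8402  85.1966 169.2112] q [-0.0586 -0.1477  2.0429 -0.002   1.2472 -1.2368] F [0.0659 0.0206 0.0286] 0.9962442564719202
```

View pics/m_wrist.png

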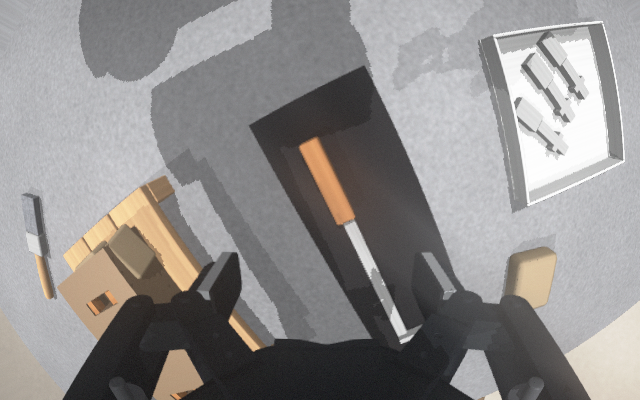

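View pics/m_top.png

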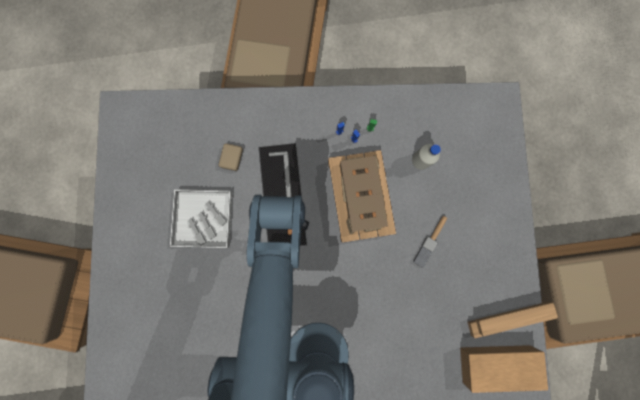

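Run:
```python
from st import *
np.set_printoptions(precision=1,suppress=True)
c=robot.camera("wrist");crop(c,280,120,420,360,"n.png")
q=[onz(c,u,v,26,True) for u,v in [(300,146),(319,138),(353,216),(335,224)]];print(np.array(q),np.mean(q,0))
d=(q[2]+q[3])-(q[0]+q[1]);print("yaw",np.arctan2(d[1],d[0]),np.linalg.norm(d)/2)
print([onz(c,u,v,6,True) for u,v in [(350,228),(400,332)]])
```

```text
scale 2.5
[[417.6  73.8  26. ]
 [417.5  94.3  26. ]
 [506.4  95.9  26. ]
 [507.6  75.   26. ]] [462.3  84.7  26. ]
yaw 0.015692289498753367 89.46932310673596
[array([526.2,  86.4,   6. ]), array([702.4,  96. ,   6. ])]
```

View pics/n.png

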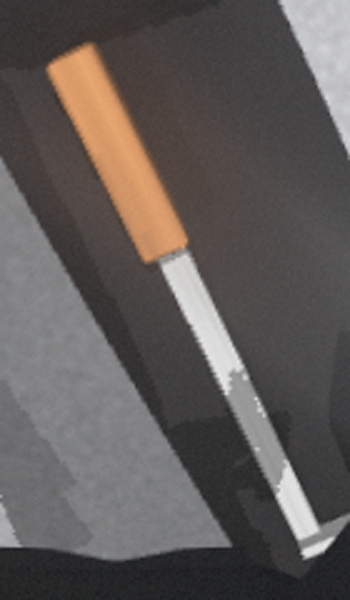

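```bash
python3 -m inch '[[0.085,[0,0,0.03],[0,0,-0.18]],[0.085,[0,0,0.07],[0,0,-0.36]],[0.085,[0,0,0.1],[0,0,-0.435]],[0.085,[0,0,0.12],[0,0,-0.435]],[0.085,[0,0,0.12],[0,0,-0.435]]]' 60;python3 go.py 462 84.7 6 3.187 0 0
```

```text
t: 28.08
ee_pos: [460.2, 85.2, 47.4]
ee_rot: [[-0.999, -0.042, -0.005], [-0.042, 0.999, -0.002], [0.006, -0.001, -1.0]]
wrist_force: [0.5, -0.6, 0.5]
gripper_width: 0.995
shift [-0.002  -0.0005  0.0414] turn [-0.0013 -0.0055 -0.0038] t 28.075 at [460.2387  85.1897  47.4405] q [-0.0588  0.0448  2.1125 -0.0023  0.9896 -1.67  ] F [ 0.4889 -0.6443  0.5331] 0.9947021742567315
```

```bash
python3 -m inch '[[0.085,[-0.002,0,0.03],[0,-0.005,0]],[0.085,[-0.002,0,0.041],[0,-0.005,0]],[0.05,[-0.002,0,0.041],[0,-0.005,0]],[0.0,[-0.002,0,0.041],[0,-0.005,0]],[0.0,[-0.002,0,0.041],[0,-0.005,0]],[0.0,[-0.002,0,0.041],[0,-0.005,0]],[0.0,[-0.002,0,0.041],[0,-0.005,0]]]' 110;python3 go.py 462 84.7 6 3.187 0 0
```

```text
t: 28.95
ee_pos: [463.7, 85.3, 7.9]
ee_rot: [[-0.999, -0.044, 0.003], [-0.044, 0.999, -0.002], [-0.003, -0.002, -1.0]]
wrist_force: [-0.6, 0.3, -0.3]
gripper_width: -0.003
shift [ 0.0017 -0.0005  0.0019] turn [-0.0017  0.0031 -0.0015] t 28.95 at [463.7134  85.2993   7.8579] q [-0.0584  0.1283  2.1159 -0.0018  0.8941 -1.672 ] F [-0.6341  0.2942 -0.2722] -0.0027993485341051595
```

```bash
python3 look.py o wrist scene >/dev/null
```

```text
(no output)
```

View pics/o_wrist.png

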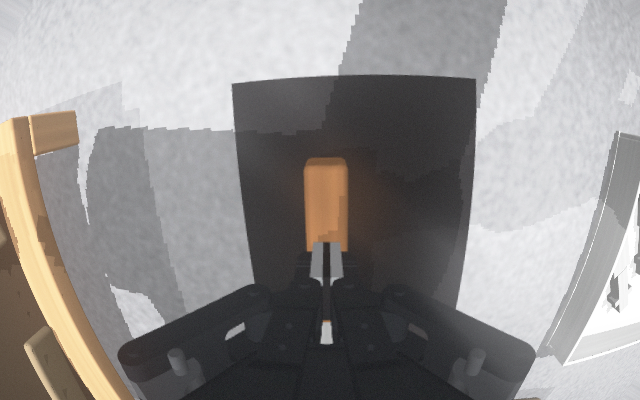

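View pics/o_scene.png

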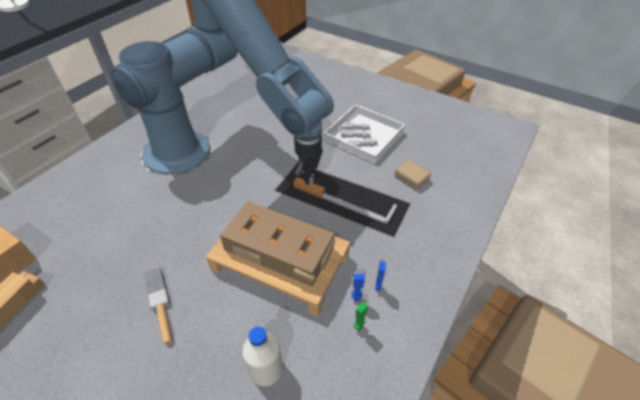

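Run:
```python
from st import *
np.set_printoptions(precision=1,suppress=True)
c=robot.camera("wrist");crop(c,270,140,390,360,"p.png")
print(-np.array(c["R"]).T@c["t"])
for p in [(233,84),(476,79)]: print(onz(c,*p,0,True))
for p in [(306,160),(346,160),(305,248),(348,250)]: print(onz(c,*p,26,True))
o=robot.observe();print(o["ee_pos"],o["wrist_force"],o["gripper_width"])
print(proj(c,[463,85,8],True),proj(c,[463,85,26],True))
```

```text
scale 2.727272727272727
[388.4  81.5 170.4]
[376.1  28.5   0. ]
[363.5 166.9   0. ]
[413.7  72.5  26. ]
[412.9  91.4  26. ]
[459.6  73.2  26. ]
[459.7  95.5  26. ]
[463.6  85.3   7.7] [ 0.2 -0.5 -1.4] 0.0015302613707396124
(np.float64(327.4926152897288), np.float64(240.5644390860851)) (np.float64(327.4980532218341), np.float64(254.89443216666464))
```

View pics/p.png

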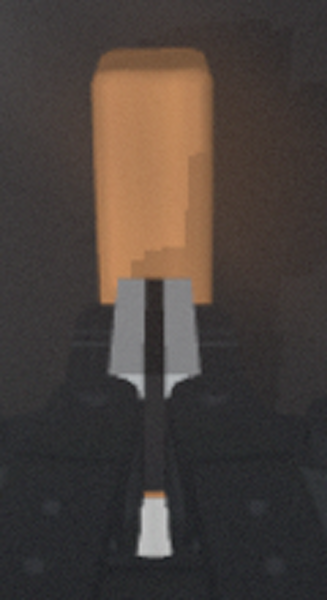

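```bash
python3 -m inch '[[0.085,[0,0,0],[0,0,0]],[0.085,[0,0,0],[0,0,0]],[0.085,[0,0,0],[0,0,0]],[0.085,[0,0,0],[0,0,0]]]' 60;python3 look.py q wrist >/dev/null
```

```text
t: 29.6
ee_pos: [463.5, 85.3, 7.6]
ee_rot: [[-0.999, -0.044, 0.003], [-0.044, 0.999, -0.002], [-0.003, -0.002, -1.0]]
wrist_force: [1.5, -0.0, -0.0]
gripper_width: 0.844
```

View pics/q_wrist.png

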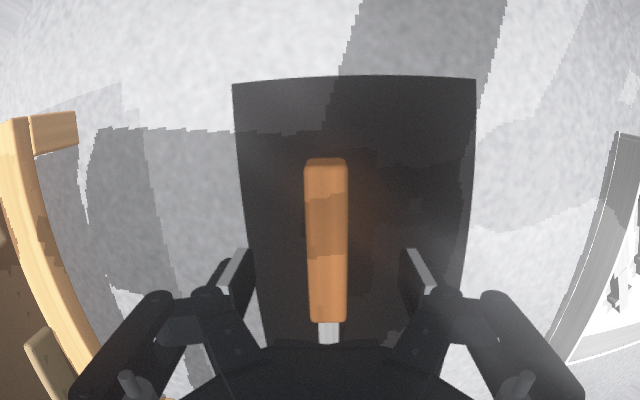

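Run:
```python
from st import *
np.set_printoptions(precision=1,suppress=True)
c=robot.camera("wrist");crop(c,280,140,380,350,"r.png")
for z in (26,13,8,0):
  a=onz(c,326,160,z,True);b=onz(c,328,321,z,True);l=onz(c,309.5,315,z,True);r=onz(c,347,315,z,True);l2=onz(c,305,168,z,True);r2=onz(c,347.5,168,z,True);print(z,a,b,np.linalg.norm(a-b),np.linalg.norm(l-r),np.linalg.norm(l2-r2))
```

```text
scale 2.857142857142857
26 [413.3  82.   26. ] [507.5  87.4  26. ] 94.40769044922439 21.84838889255429 20.193341619006702
13 [415.5  82.   13. ] [518.3  87.9  13. ] 102.90953869993282 23.815937150573188 22.011845231398784
8 [416.4  82.    8. ] [522.4  88.1   8. ] 106.17948033482062 24.572686480580447 22.711269697703433
0 [417.8  82.1   0. ] [529.   88.5   0. ] 111.4113869506412 25.783485408592092 23.830348843790887
```

View pics/r.png

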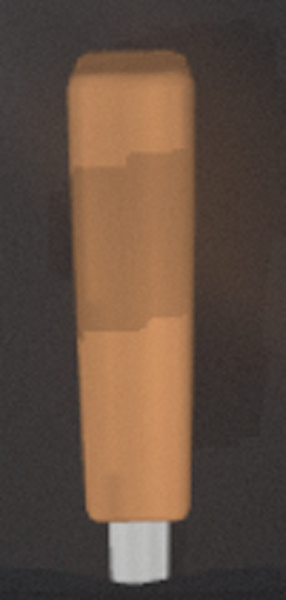

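```bash
python3 -m inch '[[0.05,[0.0015,0,0.004],[0,0,0]],[0.05,[0.0015,0,0.0085],[0,0,0]],[0.05,[0.0015,0,0.0085],[0,0,0]]]' 40;python3 -m inch '[[0.0,[0,0,0],[0,0,0]],[0.0,[0,0,0],[0,0,0]],[0.0,[0,0,0],[0,0,0]]]' 40; python3 look.py s wrist >/dev/null
```

```text
t: 30.08
ee_pos: [461.5, 85.2, -1.5]
ee_rot: [[-0.999, -0.044, 0.001], [-0.044, 0.999, -0.001], [-0.001, -0.002, -1.0]]
wrist_force: [-0.7, -0.2, 0.2]
gripper_width: 0.587
t: 30.45
ee_pos: [462.4, 85.3, -0.6]
ee_rot: [[-0.999, -0.044, 0.003], [-0.044, 0.999, -0.002], [-0.003, -0.002, -1.0]]
wrist_force: [-1.0, 1.0, 2.2]
gripper_width: 0.238
```

View pics/s_wrist.png

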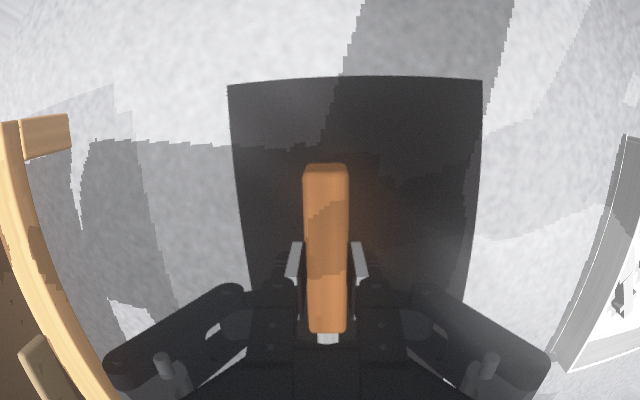

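```bash
python3 -m inch '[[0.035,[0,0,0],[0,0,0]],[0.035,[0,0,0.003],[0,0,0]],[0.035,[0,0,0.0055],[0,0,0]],[0.035,[0,0,0.0055],[0,0,0]],[0.0,[0,0,0.0055],[0,0,0]],[0.0,[0,0,0.0055],[0,0,0]],[0.0,[0,0,0.0055],[0,0,0]],[0.0,[0,0,0.0055],[0,0,0]]]' 110
```

```text
t: 31.5
ee_pos: [462.4, 85.2, -6.0]
ee_rot: [[-0.999, -0.044, 0.003], [-0.044, 0.999, -0.002], [-0.003, -0.002, -1.0]]
wrist_force: [-2.2, -0.5, 5.4]
gripper_width: 0.221
```

```bash
python3 -m inch '[[0.0,[0,0,-0.03],[0,0,0]],[0.0,[0,0,-0.066],[0,0,0]],[0.0,[0,0,-0.066],[0,0,0]]]' 110; python3 go.py 403 185 60 1.694; python3 look.py t scene wrist >/dev/null
```

```text
t: 31.88
ee_pos: [464.1, 85.2, 61.8]
ee_rot: [[-0.999, -0.044, 0.009], [-0.044, 0.999, -0.002], [-0.009, -0.002, -1.0]]
wrist_force: [0.3, -1.0, -1.8]
gripper_width: 0.218
shift [0.0567 0.1024 0.0011] turn [0.0046 0.0086 1.4914] t 31.875 at [464.0706  85.1951  61.8282] q [-0.0586  0.0173  2.1083 -0.0016  1.0072 -1.6724] F [ 0.3011 -1.0106 -1.7935] 0.2181773493727011
```

View pics/t_scene.png

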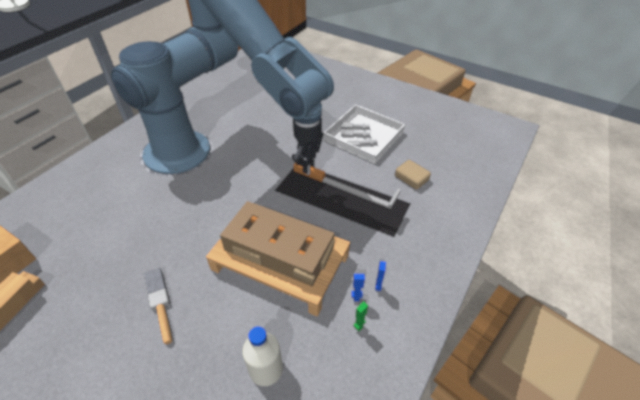

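```bash
python3 -m inch '[[0.0,[0.028,0.05,0],[0,0,0.1]],[0.0,[0.057,0.102,0],[0,0.005,0.28]],[0.0,[0.057,0.102,0],[0.005,0.009,0.46]],[0.0,[0.057,0.102,0],[0.005,0.009,0.64]],[0.0,[0.057,0.102,0],[0.005,0.009,0.82]],[0.0,[0.057,0.102,0],[0.005,0.009,1.0]],[0.0,[0.057,0.102,0],[0.005,0.009,1.18]],[0.0,[0.057,0.102,0],[0.005,0.009,1.36]]]' 110; python3 go.py 403 185 60 1.694
```

```text
t: 32.98
ee_pos: [398.8, 184.4, 57.1]
ee_rot: [[-0.246, 0.969, -0.011], [0.969, 0.246, -0.001], [0.002, -0.011, -1.0]]
wrist_force: [-0.4, 0.5, -1.4]
gripper_width: 0.221
shift [-0.0004  0.0042 -0.0029] turn [-0.0107 -0.001   0.1253] t 32.975 at [398.8053 184.3687  57.1465] q [ 0.1733 -0.0418  2.1772  0.0011  1.0168 -0.0758] F [-0.4497  0.4704 -1.4043] 0.2211514033537294
```

```bash
python3 -m inch '[[0.0,[0,0.004,0.02],[-0.01,0,0.125]],[0.0,[0,0.004,0.045],[-0.01,0,0.125]],[0.0,[0,0.004,0.06],[-0.01,0,0.125]],[0.0,[0,0.004,0.06],[-0.01,0,0.125]]]' 110; python3 go.py 403 185 -5 1.694;python3 look.py u wrist top scene >/dev/null
```

```text
t: 33.48
ee_pos: [402.0, 185.3, -2.6]
ee_rot: [[-0.129, 0.992, -0.001], [0.992, 0.129, 0.001], [0.001, -0.001, -1.0]]
wrist_force: [0.7, 0.1, -0.3]
gripper_width: 0.22
shift [-0.0004  0.0009  0.0024] turn [-0.0014 -0.0009  0.0064] t 33.475 at [402.0326 185.3106  -2.6464] q [0.1741 0.0902 2.1849 0.0013 0.8678 0.0436] F [ 0.7297  0.0614 -0.3068] 0.22028450132378566
```

View pics/u_top.png

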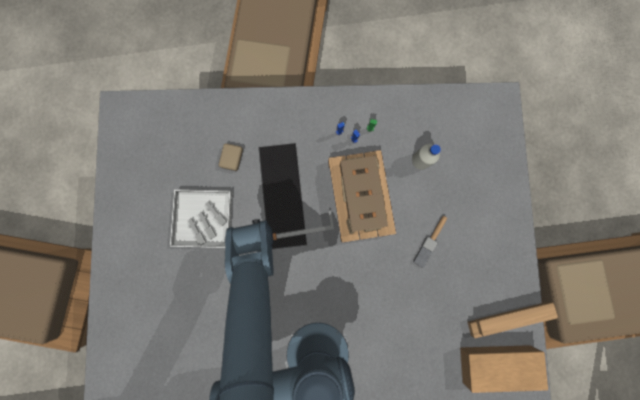

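View pics/u_scene.png

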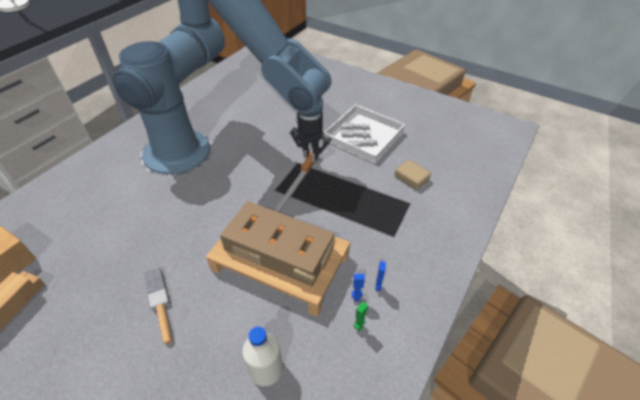

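Run:
```python
from st import *
c=robot.camera("top");crop(c,255,140,405,250,"v.png")
for a in (-95,-35): print(a,proj(c,[*tow(a,120),10]))
print(onz(c,331,227,8),tost(onz(c,331,227,8)))
```

```text
scale 5.333333333333333
-95 (np.float64(331.3805768460008), np.float64(227.3656300934592))
-35 (np.float64(328.8227310725606), np.float64(210.88963171571982))
[435.39777483 -61.61795318   8.        ] [-93.45508371 121.06268414]
```

View pics/v.png

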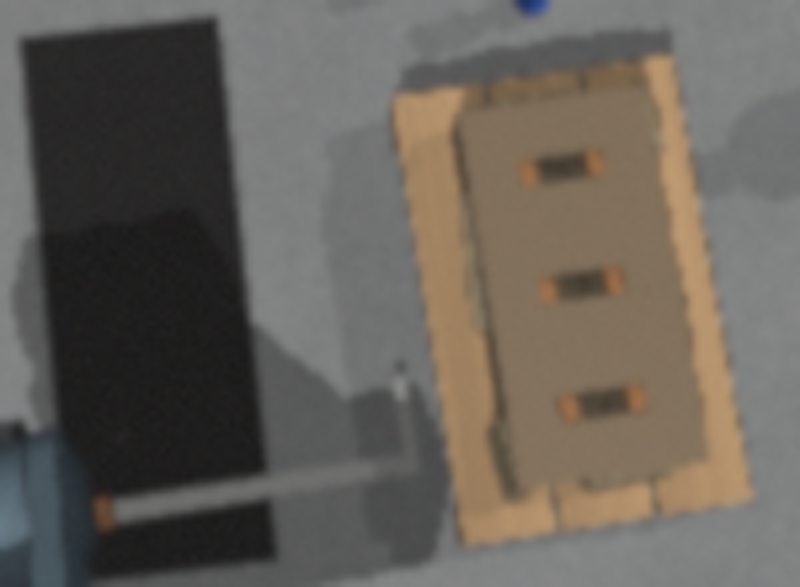

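```bash
python3 -m inch '[[0.0,[0,-0.005,0.001],[0,0,0.006]],[0.0,[-0.03,-0.005,0.001],[0,0,0.006]],[0.0,[-0.06,-0.005,0.001],[0,0,0.006]],[0.0,[-0.09,-0.005,0.001],[0,0,0.006]],[0.0,[-0.12,-0.005,0.001],[0,0,0.006]],[0.0,[-0.15,-0.005,0.001],[0,0,0.006]],[0.0,[-0.173,-0.005,0.001],[0,0,0.006]],[0.0,[-0.173,-0.005,0.002],[0,0,0.006]]]' 110
python3 - <<'E'
from st import *
o=robot.observe();p=o["ee_pos"];R=np.array(o["ee_rot"]);print(tost(p),p[2],"toe",tost(np.array(p)-250*R[:,0]),o["wrist_force"],o["gripper_width"])
E
```

```text
t: 34.67
ee_pos: [422.0, 12.5, -2.3]
ee_rot: [[-0.121, 0.993, 0.005], [0.993, 0.121, 0.001], [0.001, 0.005, -1.0]]
wrist_force: [0.6, 0.6, -0.7]
gripper_width: 0.223
[-97.66388022 196.21990819] -2.333885880413042 toe [-98.18424964 -53.77949491] [ 0.55517192  0.62511604 -0.74305843] 0.22276495462887355
```

```bash
python3 -m inch '[[0.0,[0,0.02,0.002],[0,0,0]],[0.0,[0,0.04,0.003],[0,0,0]],[0.0,[0,0.06,0.003],[0,0,0]],[0.0,[0,0.075,0.003],[0,0,0]],[0.0,[0,0.09,0.003],[0,0,0]],[0.0,[0,0.09,0.003],[0,0,0]]]' 110
python3 - <<'E'
from st import *
o=robot.observe();p=o["ee_pos"];R=np.array(o["ee_rot"]);print(tost(p),p[2],"toe",tost(np.array(p)-250*R[:,0]),o["wrist_force"],o["gripper_width"])
E
```

```text
t: 35.42
ee_pos: [511.7, 24.8, -5.4]
ee_rot: [[-0.124, 0.992, 0.004], [0.992, 0.124, 0.001], [0.001, 0.004, -1.0]]
wrist_force: [-0.2, -0.2, -2.1]
gripper_width: 0.218
[ -7.09965267 197.48565833] -5.37444197864221 toe [ -6.7242348  -52.51396827] [-0.22086642 -0.21623098 -2.08080464] 0.21764293042343327
```

```bash
python3 -m inch '[[0.0,[0.02,0,0],[0,0,0]],[0.0,[0.045,0,0],[0,0,0]],[0.0,[0.07,0,0],[0,0,0]],[0.0,[0.1,0,0],[0,0,0]],[0.0,[0.13,0,0],[0,0,0]],[0.0,[0.16,0,0],[0,0,0]],[0.0,[0.19,0,0],[0,0,0]],[0.0,[0.2,0,0],[0,0,0]]]' 110
python3 - <<'E'
from st import *
o=robot.observe();p=o["ee_pos"];R=np.array(o["ee_rot"]);print(tost(p),p[2],"toe",tost(np.array(p)-250*R[:,0]),o["wrist_force"],o["gripper_width"])
c=robot.camera("top");crop(c,255,140,405,250,"w.png")
E
```

```text
t: 36.42
ee_pos: [485.1, 223.9, -5.6]
ee_rot: [[-0.125, 0.992, 0.003], [0.992, 0.125, 0.001], [0.001, 0.003, -1.0]]
wrist_force: [0.8, -2.0, -1.8]
gripper_width: 0.218
[ -9.05191278 398.30358165] -5.579955670109722 toe [ -8.40653052 148.30449094] [ 0.77354781 -1.95636105 -1.77209108] 0.21846451240543163
scale 5.333333333333333
```

View pics/w.png

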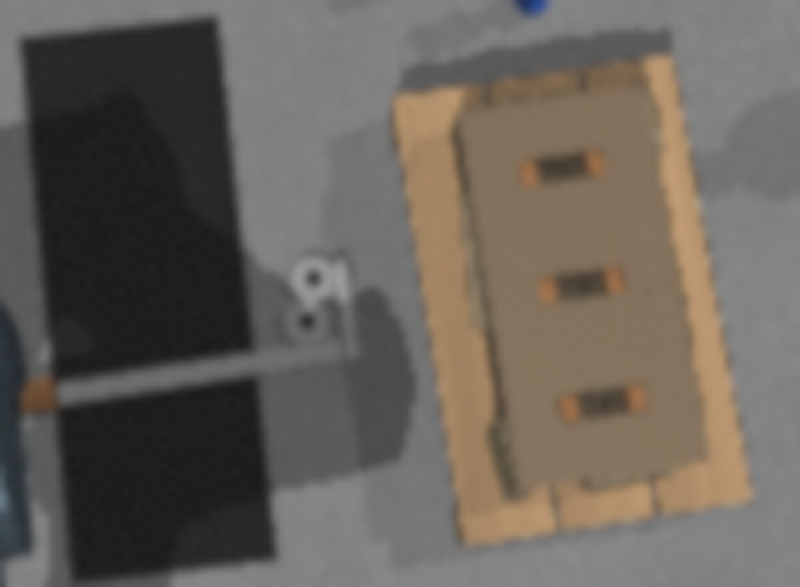

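```bash
python3 -m inch '[[0.0,[-0.006,-0.002,-0.01],[0,0,0]],[0.0,[-0.006,-0.002,-0.04],[0,0,0]],[0.0,[-0.006,-0.002,-0.07],[0,0,-0.15]],[0.0,[-0.006,-0.002,-0.07],[0,0,-0.33]],[0.0,[-0.006,-0.002,-0.07],[0,0,-0.51]],[0.0,[-0.006,-0.002,-0.07],[0,0,-0.69]],[0.0,[-0.006,-0.002,-0.07],[0,0,-0.87]],[0.0,[-0.006,-0.002,-0.07],[0,0,-1.05]]]' 110; python3 go.py 462 90 64 3.22
```

```text
t: 37.48
ee_pos: [484.8, 215.2, 65.1]
ee_rot: [[-0.924, 0.383, 0.003], [0.383, 0.924, 0.001], [-0.003, 0.003, -1.0]]
wrist_force: [-0.4, -0.2, -1.9]
gripper_width: 0.217
shift [-0.0269 -0.1244  0.0009] turn [ 0.0019  0.0032 -0.4714] t 37.475 at [484.8001 215.2148  65.1232] q [ 0.2035  0.1495  1.9586  0.0008  1.0298 -0.9747] F [-0.3675 -0.2424 -1.8717] 0.21687944340224924
```

```bash
python3 -m inch '[[0.0,[-0.01,-0.05,0],[0,0,-0.15]],[0.0,[-0.02,-0.1,0],[0,0,-0.3]],[0.0,[-0.027,-0.127,0],[0,0,-0.45]],[0.0,[-0.027,-0.127,0.02],[0,0.003,-0.45]],[0.0,[-0.027,-0.127,0.05],[0,0.003,-0.45]],[0.0,[-0.027,-0.127,0.05],[0,0.003,-0.45]]]' 110; python3 go.py 462 86 -5 3.19
```

```text
t: 38.22
ee_pos: [458.2, 88.2, 12.9]
ee_rot: [[-0.999, -0.051, -0.005], [-0.051, 0.999, 0.002], [0.005, 0.002, -1.0]]
wrist_force: [-0.3, 0.3, -1.7]
gripper_width: 0.22
shift [-0.0038 -0.0024  0.0178] turn [ 0.0024 -0.0047  0.0026] t 38.225 at [458.2128  88.1743  12.8503] q [-0.0548  0.1112  2.1228  0.0024  0.9125 -1.6781] F [-0.2662  0.2548 -1.7332] 0.21977721702717365
```

```bash
python3 -m inch '[[0.0,[-0.004,-0.002,0.01],[0,-0.005,0]],[0.0,[-0.004,-0.002,0.018],[0,-0.005,0]],[0.0,[-0.004,-0.002,0.018],[0,-0.005,0]],[0.05,[-0.004,-0.002,0.018],[0,-0.005,0]],[0.07,[-0.004,-0.002,0.018],[0,-0.005,0]],[0.085,[-0.004,-0.002,-0.01],[0,-0.005,0]],[0.085,[-0.004,-0.002,-0.06],[0,-0.005,0]],[0.085,[-0.004,-0.002,-0.12],[0,-0.005,0]]]' 110
python3 - <<'E'
from st import *
np.set_printoptions(precision=1,suppress=True)
c=robot.camera("top");crop(c,255,140,405,250,"x.png")
for u,v in [(315,278),(307,322)]: print(onz(c,255+u/5.333-.4,140+v/5.333-.4,10))
E
python3 go.py 505 40 180 2.3
```

```text
t: 39.22
ee_pos: [463.8, 87.3, 135.4]
ee_rot: [[-0.999, -0.053, 0.004], [-0.053, 0.999, 0.002], [-0.004, 0.002, -1.0]]
wrist_force: [-0.1, -0.1, 1.0]
gripper_width: 0.992
scale 5.333333333333333
[564.8  -2.5  10. ]
[534.8   3.7  10. ]
shift [-0.0333 -0.049  -0.0345] turn [0.0094 0.0183 0.895 ] t 39.275 at [469.8026  87.2484 144.8241] q [-0.0559 -0.1097  2.0566  0.003   1.1749 -1.6812] F [4.6511 0.5701 4.8003] 0.9953571950468721
```

View pics/x.png

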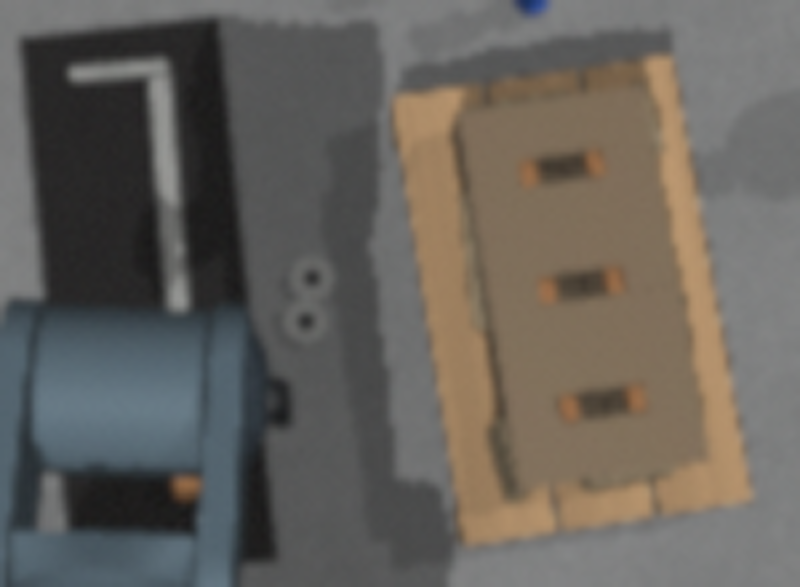

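```bash
python3 go.py 560 0 130 2.94
```

```text
shift [-0.0851 -0.092   0.0165] turn [0.0031 0.0198 0.255 ] t 39.275 at [469.8026  87.2484 144.8241] q [-0.0559 -0.1097  2.0566  0.003   1.1749 -1.6812] F [4.6511 0.5701 4.8003] 0.9953571950468721
```

```bash
python3 -m inch '[[0.085,[-0.04,-0.045,0],[0,0,0.12]],[0.085,[-0.085,-0.092,0.01],[0,0,0.25]],[0.085,[-0.085,-0.092,0.01],[0,0,0.25]],[0.085,[-0.085,-0.092,0.01],[0,0,0.25]]]' 110; python3 go.py 560 0 130 2.94; python3 look.py y wrist >/dev/null
```

```text
t: 39.78
ee_pos: [554.1, -0.0, 124.3]
ee_rot: [[-0.981, 0.196, 0.005], [0.196, 0.981, 0.003], [-0.004, 0.004, -1.0]]
wrist_force: [-0.9, -1.2, -0.4]
gripper_width: 0.995
shift [-0.0058  0.0012 -0.0057] turn [0.0035 0.0039 0.0045] t 39.775 at [554.1248  -0.0369 124.2736] q [-0.2065  0.1145  1.873   0.0039  1.1501 -1.5818] F [-0.8553 -1.2129 -0.4497] 0.9953217430996036
```

View pics/y_wrist.png

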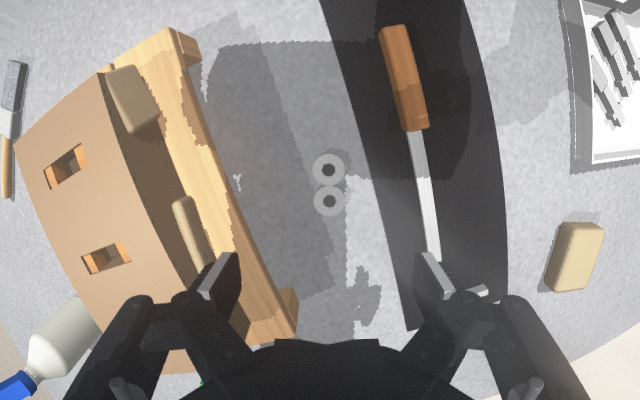

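```bash
python3 - <<'E'
from st import *
np.set_printoptions(precision=1,suppress=True)
c=robot.camera("wrist")
for p in [(328.5,169.5),(329,201)]: q=onz(c,*p,10,True);print(q,tost(q))
E
python3 go.py 562 -2 20 2.94
```

```text
[536.2   5.3  10. ] [ 14.8 175.1]
[565.9  -0.   10. ] [ 43.6 166.2]
shift [-0.0082 -0.0014  0.1047] turn [0.0035 0.0046 0.0057] t 39.875 at [553.7392   0.7439 124.6692] q [-0.2052  0.1127  1.8742  0.0039  1.1501 -1.5817] F [0.2274 0.0741 0.7664] 0.992757740199924
```

```bash
python3 go.py 565.7 -0.8 -10 2.94; python3 -m inch '[[0.085,[-0.012,0,0.04],[0.003,0.004,0]],[0.06,[-0.012,0,0.09],[0.003,0.004,0]],[0.05,[-0.012,0,0.12],[0.003,0.004,0]],[0.05,[-0.012,0,0.128],[0.003,0.004,0]],[0.05,[-0.012,0,0.128],[0.003,0.004,0]]]' 60; python3 go.py 565.7 -0.8 -10 2.94
```

```text
shift [-0.0114  0.0003  0.1347] turn [0.0035 0.0046 0.0057] t 39.875 at [553.7392   0.7439 124.6692] q [-0.2052  0.1127  1.8742  0.0039  1.1501 -1.5817] F [0.2274 0.0741 0.7664] 0.992757740199924
t: 40.5
ee_pos: [567.0, -1.7, -2.6]
ee_rot: [[-0.981, 0.195, 0.002], [0.195, 0.981, 0.0], [-0.002, 0.0, -1.0]]
wrist_force: [0.8, -0.6, 0.6]
gripper_width: 0.588
shift [0.0015 0.0006 0.0074] turn [0.0004 0.0015 0.0053] t 40.5 at [567.0094  -1.6607  -2.5778] q [-0.203   0.3437  1.8744  0.0005  0.922  -1.5779] F [ 0.84   -0.5852  0.6278] 0.5878796320740985
```

Lower stepwise to about −12 and close gently.

```bash
python3 -m inch '[[0.05,[0.001,0,0.005],[0,0,0]],[0.05,[0.001,0,0.009],[0,0,0]],[0.05,[0.001,0,0.009],[0,0,0]]]' 40; python3 -m inch '[[0.02,[0,0,0],[0,0,0]],[0.02,[0,0,0],[0,0,0]],[0.02,[0,0,0],[0,0,0]],[0.02,[0,0,0],[0,0,0]]]' 40; python3 look.py z wrist >/dev/null
```

```text
t: 40.88
ee_pos: [565.9, -2.0, -12.2]
ee_rot: [[-0.981, 0.196, 0.001], [0.196, 0.981, 0.0], [-0.001, 0.0, -1.0]]
wrist_force: [-0.0, -0.1, 0.2]
gripper_width: 0.582
t: 41.38
ee_pos: [567.2, -2.1, -11.1]
ee_rot: [[-0.981, 0.196, 0.003], [0.196, 0.981, -0.0], [-0.003, 0.001, -1.0]]
wrist_force: [-0.4, 1.7, 5.4]
gripper_width: 0.235
```

View pics/z_wrist.png

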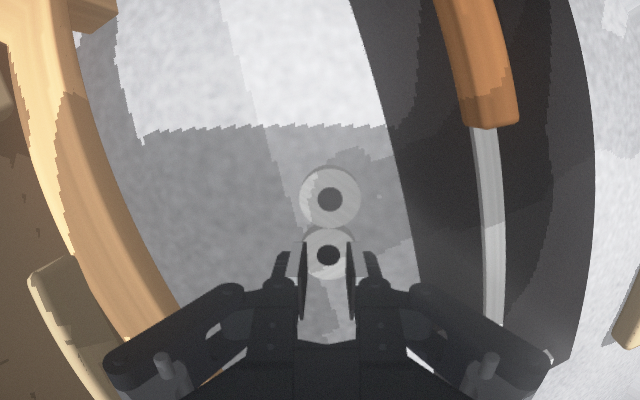

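```bash
python3 -m inch '[[0.05,[0.001,0,0],[0,0,0]],[0.05,[0.001,0,0],[0,0,0]],[0.05,[0.001,0,0.003],[0,0,0]],[0.05,[0.001,0,0.0055],[0,0,0]],[0.05,[0.001,0,0.0055],[0,0,0]]]' 40; python3 -m inch '[[0.015,[0,0,0],[0,0,0]],[0.015,[0,0,0],[0,0,0]],[0.015,[0,0,0],[0,0,0]],[0.015,[0,0,0],[0,0,0]]]' 40; python3 look.py z2 wrist >/dev/null
```

```text
t: 42.05
ee_pos: [564.5, -1.8, -18.4]
ee_rot: [[-0.981, 0.196, -0.0], [0.196, 0.981, 0.0], [0.0, 0.0, -1.0]]
wrist_force: [-0.5, 0.3, 0.3]
gripper_width: 0.587
t: 42.55
ee_pos: [565.2, -1.8, -17.6]
ee_rot: [[-0.981, 0.196, 0.001], [0.196, 0.981, 0.0], [-0.001, 0.0, -1.0]]
wrist_force: [0.0, -0.4, 2.7]
gripper_width: 0.322
```

View pics/z2_wrist.png

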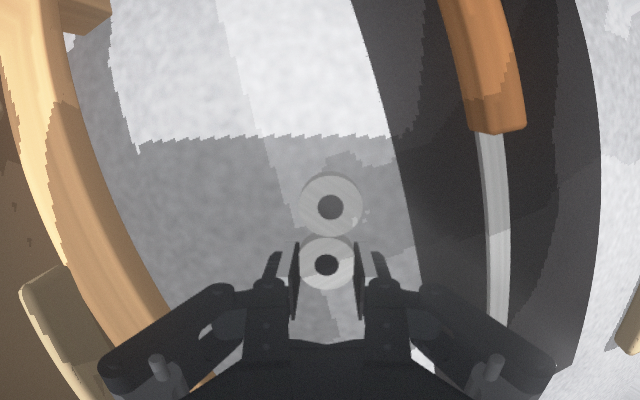

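```bash
python3 -m inch '[[0.0,[0,0,-0.02],[0,0,0]],[0.0,[0,0,-0.07],[0,0,0]],[0.0,[0,0,-0.12],[0,0,0]]]' 90; python3 go.py 530 455 100 2.94
```

```text
t: 42.98
ee_pos: [564.3, -1.7, 104.0]
ee_rot: [[-0.981, 0.196, 0.0], [0.196, 0.981, 0.0], [-0.0, 0.0, -1.0]]
wrist_force: [0.9, -0.3, -0.7]
gripper_width: 0.288
shift [0.123  0.4411 0.0042] turn [0.0003 0.     0.0045] t 42.975 at [564.2542  -1.6794 104.0064] q [-0.2041  0.1677  1.855   0.0004  1.1189 -1.5779] F [ 0.8936 -0.3132 -0.7405] 0.2884625883470172
```

```bash
python3 look.py a1 wrist >/dev/null; python3 -m inch '[[0.0,[0.123,0.44,0],[0,0,0]],[0.0,[0.123,0.44,0],[0,0,0]],[0.0,[0.123,0.44,0],[0,0,0]],[0.0,[0.123,0.44,0],[0,0,0]],[0.0,[0.123,0.44,0],[0,0,0]],[0.0,[0.123,0.44,0],[0,0,0]],[0.0,[0.123,0.44,0],[0,0,0]],[0.0,[0.123,0.44,0],[0,0,0]]]' 90; python3 go.py 530 455 14 2.94;python3 look.py a2 wrist >/dev/null
```

```text
t: 44.02
ee_pos: [529.2, 457.0, 102.9]
ee_rot: [[-0.981, 0.192, 0.001], [0.192, 0.981, 0.001], [-0.001, 0.001, -1.0]]
wrist_force: [-1.0, -1.0, -1.0]
gripper_width: 0.295
shift [-0.0011 -0.0019  0.0889] turn [0.0011 0.0012 0.0081] t 44.025 at [529.2074 457.0081 102.9009] q [ 0.5506  0.4578  1.4914  0.      1.1907 -0.8268] F [-0.9651 -1.0356 -0.9589] 0.29452757092437293
```

View pics/a1_wrist.png

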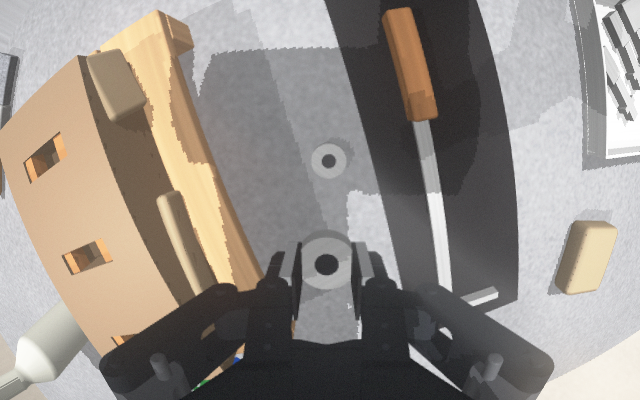

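View pics/a2_wrist.png

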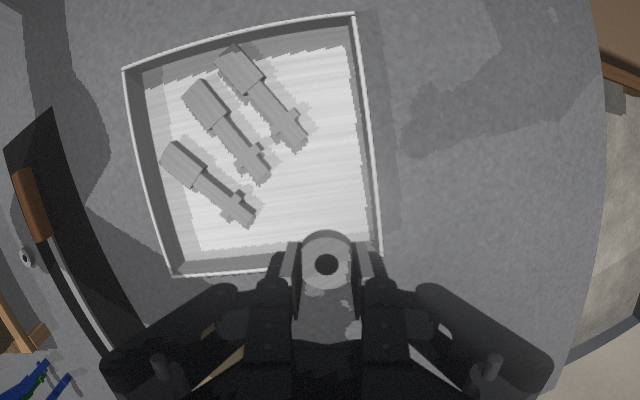

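```bash
python3 -m inch '[[0.0,[0,0,0.05],[0,0,0]],[0.0,[0,0,0.085],[0,0,0]],[0.0,[0,0,0.09],[0,0,0]],[0.045,[0,0,0.09],[0,0,0]],[0.045,[0,0,0.09],[0,0,0]],[0.045,[0,0,0.05],[0,0,0]],[0.045,[0,0,-0.01],[0,0,0]]]' 90; python3 look.py a3 wrist >/dev/null; python3 go.py 538 6 105 2.94
```

```text
t: 44.95
ee_pos: [529.7, 453.1, 112.9]
ee_rot: [[-0.981, 0.196, -0.001], [0.196, 0.981, -0.001], [0.001, -0.001, -1.0]]
wrist_force: [0.4, 0.3, 0.7]
gripper_width: 0.528
shift [-0.0908 -0.4417  0.0165] turn [0.0112 0.0125 0.0047] t 45.0 at [535.0635 456.7639 125.3352] q [ 0.546   0.4337  1.4801 -0.0003  1.211  -0.8278] F [3.8216 2.6972 6.1895] 0.5286809732416321
```

View pics/a3_wrist.png

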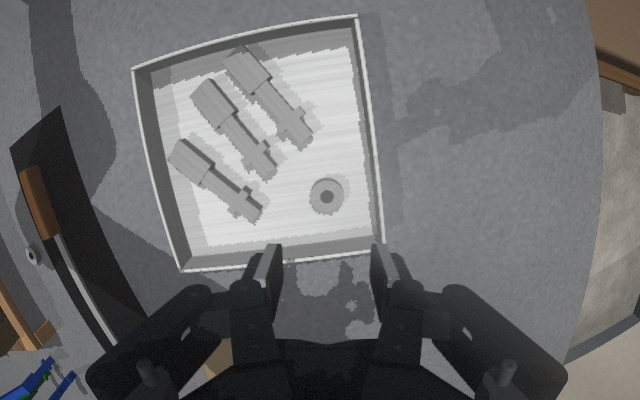

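```bash
python3 -m inch '[[0.085,[-0.094,-0.437,0],[0,0,0]],[0.085,[-0.094,-0.437,0],[0,0,0]],[0.085,[-0.094,-0.437,0],[0,0,0]],[0.085,[-0.094,-0.437,0],[0,0,0]],[0.085,[-0.094,-0.437,0],[0,0,0]],[0.085,[-0.094,-0.437,0],[0,0,0]],[0.085,[-0.094,-0.437,0],[0,0,0]],[0.085,[-0.094,-0.437,0],[0,0,0]]]' 60
python3 - <<'E'
from st import *
c=robot.camera("wrist");cv2.imwrite("pics/a4.png",c["color"][:,:,::-1])
g=cv2.medianBlur(cv2.cvtColor(c["color"],cv2.COLOR_RGB2GRAY),3)
h=cv2.HoughCircles(g[100:260,250:420],cv2.HOUGH_GRADIENT,1,20,param1=80,param2=18,minRadius=12,maxRadius=28)
print(h)
if h is not None:
  for x,y,r in h[0]: print(x+250,y+100,r,onz(c,x+250,y+100,10,True))
E
python3 go.py 536 5 -5 2.94
```

```text
t: 46.0
ee_pos: [538.2, 3.2, 114.3]
ee_rot: [[-0.98, 0.201, 0.005], [0.201, 0.98, -0.001], [-0.005, 0.0, -1.0]]
wrist_force: [0.1, 0.4, -0.8]
gripper_width: 0.996
[[[79.5 87.5 15.6]]]
329.5 187.5 15.6 [534.8065953    5.75435781  10.        ]
shift [0.0028 0.0005 0.1189] turn [0.0001 0.0044 0.0006] t 46.05 at [538.1117   4.0132 113.9465] q [-0.2034  0.0919  1.9187  0.0001  1.1266 -1.5733] F [ 0.4977 -0.2084 -0.3998] 1.0012865416543426
```

View pics/a4.png

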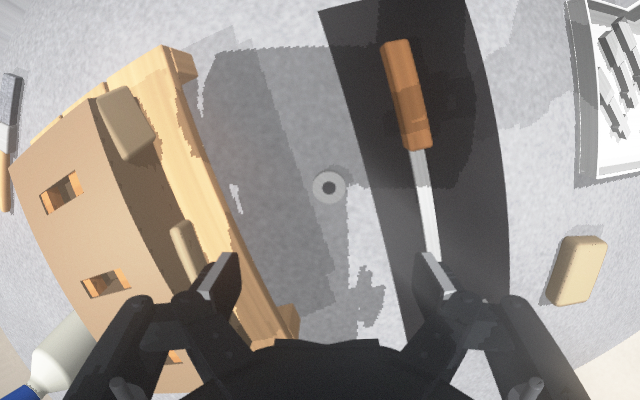

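```bash
python3 -m inch '[[0.085,[0.003,0.001,0.04],[0,0,0]],[0.06,[0.003,0.001,0.09],[0,0,0]],[0.05,[0.003,0.001,0.12],[0,0,0]],[0.05,[0.003,0.001,0.1315],[0,0,0]],[0.05,[0.003,0.001,0.1315],[0,0,0]]]' 40;python3 -m inch '[[0.015,[0,0,0],[0,0,0]],[0.015,[0,0,0],[0,0,0]],[0.015,[0,0,0],[0,0,0]],[0.015,[0,0,0],[0,0,0]]]' 40
```

```text
t: 46.68
ee_pos: [534.6, 9.2, -19.0]
ee_rot: [[-0.981, 0.195, 0.001], [0.195, 0.981, 0.0], [-0.001, 0.0, -1.0]]
wrist_force: [-0.4, 0.2, -0.3]
gripper_width: 0.584
t: 47.18
ee_pos: [536.1, 8.4, -17.3]
ee_rot: [[-0.981, 0.196, 0.004], [0.196, 0.981, -0.0], [-0.004, 0.001, -1.0]]
wrist_force: [-1.3, 1.8, 6.2]
gripper_width: 0.321
```

```bash
python3 -m inch '[[0.0,[0,0,-0.02],[0,0,0]],[0.0,[0,0,-0.07],[0,0,0]],[0.0,[0,0,-0.12],[0,0,0]],[0.0,[0,0,-0.12],[0,0,0]]]' 90; python3 go.py 485 466 103 2.94
```

```text
t: 47.68
ee_pos: [538.1, 7.6, 106.2]
ee_rot: [[-0.981, 0.196, 0.012], [0.196, 0.981, -0.002], [-0.012, 0.0, -1.0]]
wrist_force: [0.4, 0.6, -0.6]
gripper_width: 0.291
shift [0.1419 0.4391 0.0017] turn [0.0004 0.012  0.0044] t 47.675 at [538.0866   7.6452 106.2475] q [-0.1968  0.0982  1.9279  0.0004  1.1036 -1.5706] F [ 0.4442  0.6239 -0.6446] 0.29097257872985904
```

```bash
python3 -m inch '[[0.0,[0.142,0.439,0],[0,0,0]],[0.0,[0.142,0.439,0],[0,0,0]],[0.0,[0.142,0.439,0],[0,0,0]],[0.0,[0.142,0.439,0],[0,0,0]],[0.0,[0.142,0.439,0],[0,0,0]],[0.0,[0.142,0.439,0],[0,0,0]],[0.0,[0.142,0.439,0],[0,0,0]],[0.0,[0.142,0.439,0],[0,0,0]]]' 90; python3 go.py 485 466 22 2.94
```

```text
t: 48.68
ee_pos: [479.3, 469.4, 99.4]
ee_rot: [[-0.981, 0.193, -0.0], [0.193, 0.981, -0.0], [0.0, -0.0, -1.0]]
wrist_force: [0.3, -0.1, 0.5]
gripper_width: 0.294
shift [-0.0063 -0.0023  0.0774] turn [-0.0002 -0.0002  0.0076] t 48.675 at [479.3051 469.446   99.449 ] q [ 0.6064  0.403   1.5724  0.      1.1665 -0.7704] F [ 0.2757 -0.0636  0.4654] 0.2940789718864913
```

```bash
python3 -m inch '[[0.0,[-0.004,-0.002,0.045],[0,0,0]],[0.0,[-0.004,-0.002,0.075],[0,0,0]],[0.0,[-0.004,-0.002,0.08],[0,0,0]],[0.042,[-0.004,-0.002,0.08],[0,0,0]],[0.042,[-0.004,-0.002,0.08],[0,0,0]],[0.042,[-0.004,-0.002,0.04],[0,0,0]],[0.042,[-0.004,-0.002,-0.02],[0,0,0]],[0.042,[-0.004,-0.002,-0.05],[0,0,0]]]' 90; python3 look.py a5 wrist top>/dev/null; python3 go.py 540 215 36 0.12 -0.92 0
```

```text
t: 49.68
ee_pos: [486.6, 465.4, 157.0]
ee_rot: [[-0.981, 0.196, 0.008], [0.196, 0.981, 0.005], [-0.007, 0.007, -1.0]]
wrist_force: [0.6, 0.6, -0.2]
gripper_width: 0.492
shift [-0.0995 -0.237   0.1209] turn [-0.1885 -1.2735  2.5459] t 49.775 at [487.5389 466.0733 158.1444] q [ 0.5952  0.339   1.5403 -0.0002  1.2493 -0.7783] F [0.6045 0.5197 0.5443] 0.49338393032612166
```

View pics/a5_wrist.png

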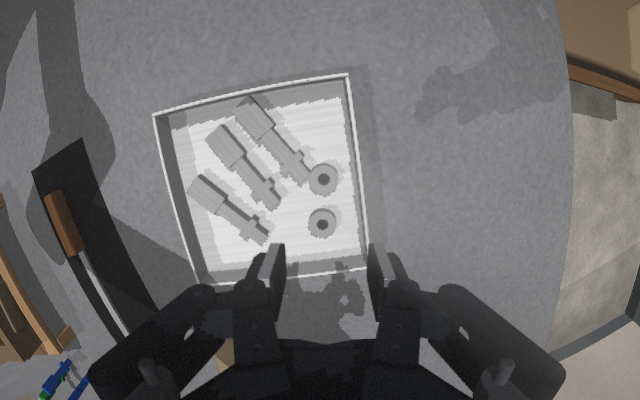

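View pics/a5_top.png

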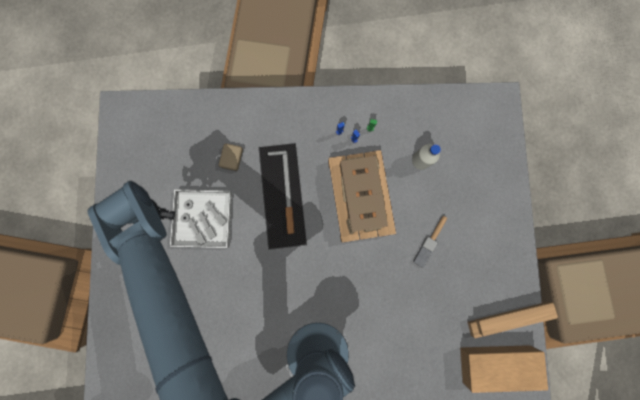

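```bash
python3 go.py 530 215 160 2.98 0.5 0
```

```text
shift [-0.0909 -0.2379 -0.0032] turn [ 0.5089  0.0003 -0.0372] t 49.775 at [487.5389 466.0733 158.1444] q [ 0.5952  0.339   1.5403 -0.0002  1.2493 -0.7783] F [0.6045 0.5197 0.5443] 0.49338393032612166
```

```bash
python3 -m inch '[[0.0,[-0.02,-0.06,0],[0.1,0,0]],[0.0,[-0.04,-0.12,0],[0.2,0,0]],[0.0,[-0.07,-0.18,0],[0.35,0,0]],[0.0,[-0.091,-0.238,0],[0.5,0,-0.037]],[0.0,[-0.091,-0.238,0],[0.5,0,-0.037]],[0.0,[-0.091,-0.238,0],[0.5,0,-0.037]]]' 60; python3 go.py 540 215 36 2.98 0.92 0
```

```text
t: 50.52
ee_pos: [526.9, 212.9, 150.4]
ee_rot: [[-0.987, 0.138, -0.085], [0.162, 0.868, -0.47], [0.009, -0.478, -0.878]]
wrist_force: [0.2, 0.0, -0.2]
gripper_width: 0.001
shift [-0.0136  0.0583  0.0984] turn [ 0.4217 -0.007   0.005 ] t 50.525 at [526.8791 212.945  150.418 ] q [ 0.3823  0.3336  1.6277 -0.4191  1.4711 -0.9242] F [ 0.1551  0.0262 -0.2305] 0.0007175722140984962
```

```bash
python3 -m inch '[[0.0,[-0.01,0.02,0.03],[0.14,0,0]],[0.0,[-0.014,0.04,0.065],[0.28,0,0]],[0.0,[-0.014,0.058,0.098],[0.42,0,0]],[0.0,[-0.014,0.058,0.098],[0.42,0,0]],[0.0,[-0.014,0.058,0.098],[0.42,0,0]]]' 60
python3 - <<'E'
from st import *
c=robot.camera("wrist");cv2.imwrite("pics/a6.png",c["color"][:,:,::-1])
print([proj(c,[*tow(a,b),0],True) for a,b in [(150,95),(-150,95),(150,-95),(-150,-95)]],-np.array(c["R"]).T@c["t"])
E
```

```text
t: 51.15
ee_pos: [541.8, 215.6, 39.2]
ee_rot: [[-0.987, 0.094, -0.13], [0.16, 0.602, -0.782], [0.005, -0.793, -0.609]]
wrist_force: [0.2, 0.4, 1.2]
gripper_width: 0.002
[(np.float64(246.13198338894503), np.float64(288.05753346421716)), (np.float64(212.1351449971727), np.float64(90.45874684776753)), (np.float64(213.32144418047105), np.float64(268.60214231463783)), (np.float64(188.07933254784723), np.float64(123.92856939643937))] [489.24627604 355.06240129 138.39600584]
```

View pics/a6.png

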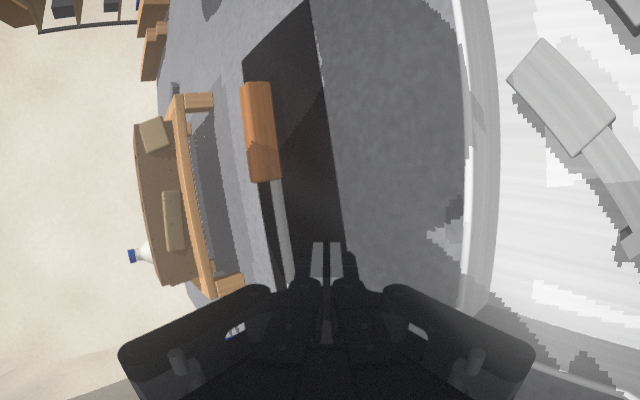

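Run:
```python
from st import *
im=cv2.imread("pics/a6.png")[80:310,160:270].astype(float);im=(255*(im/255)**.6).astype(np.uint8)
im=cv2.rotate(im,cv2.ROTATE_90_CLOCKWISE)
cv2.imwrite("pics/a7.png",cv2.resize(im,None,fx=3.4,fy=3.4,interpolation=cv2.INTER_CUBIC))
```

```text
(no output)
```

View pics/a7.png

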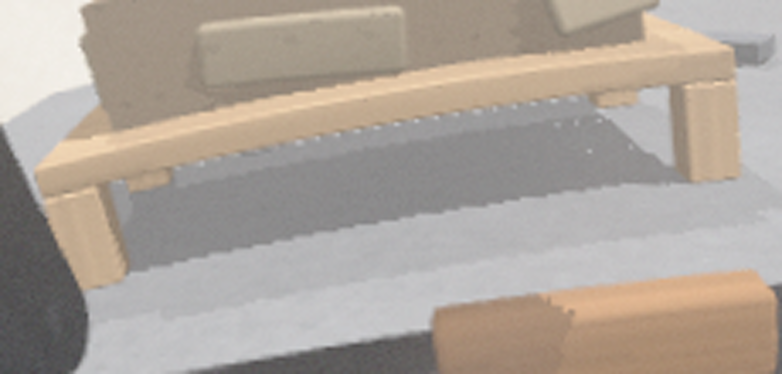

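```bash
python3 -m inch '[[0.0,[0,-0.03,-0.04],[-0.1,0,0]],[0.0,[0,-0.06,-0.08],[-0.28,0,0]],[0.0,[0,-0.08,-0.14],[-0.46,0,0]],[0.0,[0,-0.08,-0.18],[-0.64,0,0]],[0.0,[0,-0.08,-0.18],[-0.8,0,0]],[0.0,[0,-0.08,-0.18],[-0.9,0,0]]]' 60; python3 look.py a8 top scene wrist
python3 - <<'E'
from st import *
c=robot.camera("top");crop(c,160,110,460,260,"a9.png")
E
```

```text
t: 51.95
ee_pos: [559.0, 307.6, 217.2]
ee_rot: [[-0.987, 0.162, 0.001], [0.162, 0.987, -0.01], [-0.003, -0.01, -1.0]]
wrist_force: [-0.2, -0.2, 0.5]
gripper_width: 0.003
top 57.934788123548756 319.70243407221955 192.19404254829283 [[-0.02777312 -0.99957005  0.00940004]
 [-0.99178697  0.02637994 -0.1251507 ]
 [ 0.12484892 -0.01279867 -0.99209321]] [  -8.88426561  559.80790571 1254.04999055]
scene 52.627751704722755 320.848316633375 200.08193813681993 [[ 0.84518881  0.53443422  0.00599449]
 [ 0.39694988 -0.62017286 -0.67662132]
 [-0.35789197  0.57425228 -0.73630677]] [-473.75658924 -159.07743521 1328.66151443]
wrist 65.70646984690485 326.14185541167944 200.3126147639143 [[ 0.16278955  0.98651892 -0.01673261]
 [ 0.94373536 -0.15073711  0.29434993]
 [ 0.28785955 -0.06370825 -0.95555122]] [-388.23876411 -520.94409169  242.46830541]
52.1 [558.24378165 306.74815571 214.52119909] [[-0.98661605  0.16300785 -0.00414835]
 [ 0.16305437  0.9864818  -0.01633822]
 [ 0.00142902 -0.01679596 -0.99985792]] -0.0038157266861142715 -18.700000000000003
scale 2.6666666666666665
```

View pics/a9.png

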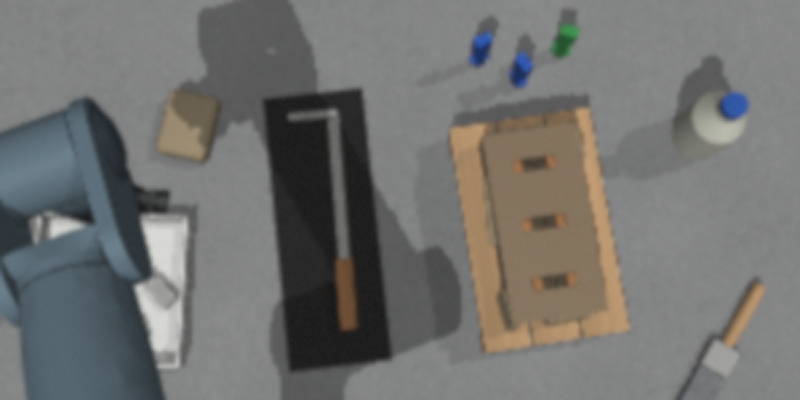

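View pics/a8_scene.png

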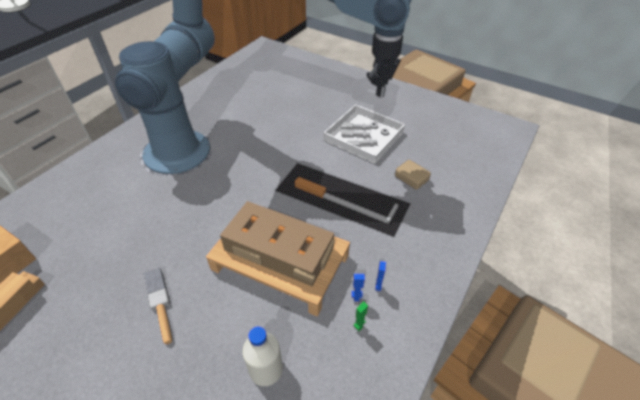

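```bash
python3 -c "
from bench import robot
print(robot.job_done())"
```

```text
the job is handed in; nothing more can be done
None
```

I rocked all three steel keys loose, drew them out and laid them in the tray. With the hooked bar I pulled two spacers from under the pallet in one drag, then put the bar back on its mat and both spacers in the tray. I handed the job in at about 52 s of simulated time.

- **Last checks:**
  - The wrist view of the tray showed three keys and two spacers.
  - A low look under the pallet from a second viewpoint found nothing left, so I take the third spacer as absent.
  - The top and scene pictures showed all three slots empty and the bar lying flat on its mat. The bottle, fragment, brush and the blue and green look-alikes were in the same places as at the start.
- **What went wrong:**
  - The finger tips end about 18 mm higher than the stated tool point. My first grasp of the bar handle and my first of a spacer therefore closed above the part; lowering the grip fixed both.
  - While I was tilting to lay down the first key, one arm joint read 2.7416 rad against its 2.74 limit, and another came within about 0.004 rad of its own. I backed off and used a gentler tilt after that. I could not tell whether the 2.7416 was reading noise or a real overrun.
- **Forces:** The highest wrist force I read was about 13 N.

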